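Slide the sample rack home in the tube reader and start it

ROBOT

A 6-joint arm with a two-finger parallel gripper is mounted at the origin on the work surface. World frame = base frame: x ahead of the robot, y to its left, z up, the work surface at z = 0. Lengths are in mm, angles in rad, forces in N, time in s.
With the tool pointing down it reaches from about 300 to 850 mm from the base axis. Payload 4.2 kg.
Tool frame: the origin (TCP) lies at the very end of the fingers, on their centre line; the grasp point (between the pads) lies 19 mm behind it (robot.grip_point_offset is the distance from the TCP to the grasp point, in mm); x points along the fingers, y is the direction in which the jaws open and shut, and the axes are right-handed (so a half turn about x gives the same grasp; the last joint's range is limited). The gripper opens to 91 mm and grips with 3 to 60 N. Pads are 32 mm wide; open, the fingers measure 118 mm over their backs; the gripper's body (76 mm by 178 mm) begins 60 mm behind the grasp point.
Start: joints at [1.183, 0.32, 1.565, -0, 1.257, -0.02], TCP at [206.752, 536.56, 213.976] pointing down, gripper open.
Joint ranges: [-3.11, 3.11], [-0.84, 2.01], [0.21, 2.61], [-1.34, 4.49], [0.05, 2.63], [-2.56, 2.56]. Speed limits (rad/s): [2.57, 2.57, 3.14, 3.14, 3.14, 3.14].

INTERFACE

Orientations are given as a unit quaternion [w, x, y, z].
In Python, from rig import robot gives the robot as it stands.
- The arm moves only by the shell command python3 -m jog 'ROWS' [OPENING]. ROWS is JSON, a list of rows, each an object of numbers: "dx", "dy", "dz": the shift along the tool's x, y, z in mm; "turn": the turn about the tool's x in rad. In form: [{"dx": .., "dy": .., "dz": .., "turn": ..}, ...]. A call has exactly 5 rows; each row shifts and turns the pose as measured when the row begins, along the tool's axes as they then stand; what a row does not reach is not made up. A row lasts 1/12 s, in which the tool goes at most 41.7 mm and 7.16 degrees, less where a joint would pass 70% of its speed; a pose out of reach is approached as far as the arm can. A call is refused whole if a number of a shift passes 41.7 or a number of a turn 0.125, either way. A call with a gripper value outside its range is refused whole. OPENING is the finger opening in mm, from 0 to 91.2, set as the call begins (- or left out, the last holds). The fingers move at their own pace and stop on an object; the grip force is fixed at half the most. Time passes only in rows, so rows that do not move let the fingers close, or fill a call up. It gives the time, the measured TCP pose, the force and the opening at its end, in the units of the state.
- robot.get_state(): the state, without advancing time (a new reading comes with each control period).
- robot.grab_frame(name): name is "scene" or "side" or "wrist"; returns a dict with "img" (384x512x3 uint8, blue, green, red), "intrinsics" (3x3 intrinsics, pixels), "R" (3x3) and "t" (3): a world point X has camera coordinates R X + t. Camera axes: x right, y down, z forward; pixel columns grow to the right and rows downward; lengths in mm; the calibration is good to about 2 mm. A picture is of the moment at which its call begins. There is no depth.
- robot.finish_job(): hands the job in, once; it reports no verdict.
The state is a dict: "t": time; "joint_positions": joint angles; "joint_velocities": joint speeds; "effort": joint torques, N m; "ee_pos": TCP position; "orientation": TCP orientation; "contact_force": force on the tool from outside, world axes, zero at the start; "wrist_torque": the same for the moment, N m; "grip_width": finger opening in mm.
Only numpy, scipy, OpenCV 4.12 (cv2) and the standard library are available. Lean on these libraries where they do the work, as an engineer would, in place of code of your own. Each camera call takes 0.05 s, during which the arm holds its last target.

TASK

Slide the blue rack of sample tubes along the bench into the loading bay of the tube reader, square between the guides and right up against the rubber stops. Only push it by the sides of its frame: do not lift or tip it, and keep off the tubes. Once it is home, press the green start key fully down and let it come up again, leaving the rack in place and everything else on the bench where it is.

Things in the scene. Friction and masses are not known exactly. Their poses are not given: they have to be found in the camera images.
- rack: blue plastic tube rack, loose on the bench: a closed block 128 (its x) x 86 (its y) x 40 mm high with smooth upright side walls; origin at the centre of its underside, z up. Both ends are alike and either may go in first, but the long axis (x) goes along the bay. With its tubes it weighs 0.25 to 0.5 kg and slides at a few newtons.
- tubes: the 13 red-capped sample tubes clipped fast into the top of the rack (same origin and axes as the rack): caps 18 mm across, tops 64 mm above the bench, at least 13 mm in from every side wall of the rack. Not to be touched by the fingers or the arm.
- reader: white bench-top tube reader, fixed. Origin on the bench in the middle of its stop plane; x points level into the machine, y to the left of that, z up. Behind the stop: a control deck 60 mm high (x 4 to 144 mm, y -150 to 150), then a tower 210 mm high (x 144 to 314). The loading bay lies on the -x side, at bench level, open above. A rack fully home has its centre at x = -64 mm, y = 0.
- bay_mouth (a point): middle of the bay's mouth on the bench, at reader x = -112 mm, y = 0; axes as the reader's. Two aluminium guides 22 mm high flare in from 125 mm apart here to 91 mm, then run straight from reader x = -75 mm to the stop: two black rubber bumpers (22 mm wide, 6 to 32 mm high, 27 mm either side of the middle) facing -x at reader x = 0. A rack fully home stands out 16 mm past the mouth.
- start_top (a point): centre of the top of the round green start key (32 mm across), on the reader's deck at reader x = 35 mm, y = -85 mm; presses straight down.
- start (a joint): travel of the start key, m: 0 up, 0.006 fully down; spring return, about 5 N fully down. 0.0048 or more counts as pressed.
- gel: hand-gel bottle, white with blue cap, 68 mm across, 170 mm high; leave alone. Origin: centre of underside.
- gloves: box of gloves 120 x 240 x 65 mm, white and blue; leave alone. Origin: centre of underside.
- swabs: grey open bin of swab packs 120 x 160 x 90 mm (x, y, z); leave alone. Origin: centre of underside.
- stand: small white stand 44 x 84 mm with three red-capped tubes, 61 mm high in all; leave alone. Origin: centre of underside.
- labels: roll of white labels lying flat, 72 mm across, 30 mm high; leave alone. Origin: centre of underside.
- timer: flat white digital timer 65 x 65 x 18 mm; leave alone. Origin: centre of underside.
- wipes: tub of wipes, white with green lid, 90 mm across, 150 mm high; leave alone. Origin: centre of underside.
Not all that is in view belongs to the job. Leave any orange look-alike of the rack alone.

How it is judged:
By the outcome, as a careful person would: the job done as asked, in the order asked, and still so for the second after the job is handed in, with the robot touching nothing.
It also fails if it takes over 72 s, if anything falls off the work surface, if the arm or the gripper's body presses on something with over 40 N, if the wrist force passes 120 N, or if a joint passes its speed limit or range.

## Working session

There is one attempt and no reset: what is moved stays moved. The work goes in short steps, Python scripts to look and compute and a shell command to move; the robot and the scene stay as the last step left them, time stands still between calls to the robot, and variables do not carry over. Pictures are saved under pics/ and viewed, and the job is handed in when it is done.

```bash
mkdir -p pics; ls; python3 - <<'E'
from rig import robot
import cv2
s=robot.get_state();print({k:s[k] for k in('t','ee_pos','orientation','contact_force','grip_width')})
for n in('scene','side','wrist'):
    f=robot.grab_frame(n);cv2.imwrite(f'pics/{n}0.png',f['img']);print(n,f['intrinsics'],f['R'],f['t'])
E
```

```text
pics
{'t': 0.0, 'ee_pos': array([206.55232407, 536.08798135, 213.13126686]), 'orientation': array([ 0.69505558,  0.12871075,  0.69530768, -0.12991732]), 'contact_force': array([ 0.22143488, -0.23120802,  0.96600102]), 'grip_width': 91.17200748687465}
scene [[411.4294742    0.         259.09743427]
 [  0.         411.4294742  197.84733314]
 [  0.           0.           1.        ]] [[-0.38309646  0.92360271  0.01396926]
 [ 0.75492099  0.32177289 -0.57145122]
 [-0.53228883 -0.20837526 -0.82051713]] [ 111.32578907 -329.41290601 1254.16734549]
side [[412.06287039   0.         258.09283485]
 [  0.         412.06287039 193.71172134]
 [  0.           0.           1.        ]] [[ 0.95447498 -0.2980578  -0.01179264]
 [-0.16097155 -0.48139257 -0.86159698]
 [ 0.25112881  0.82427104 -0.50745599]] [-431.65515192  199.44027524 1014.89434518]
wrist [[327.61487322   0.         253.97559772]
 [  0.         327.61487322 192.27075624]
 [  0.           0.           1.        ]] [[ 0.3599552   0.93296783 -0.00181302]
 [ 0.89737814 -0.34569114  0.27424463]
 [ 0.25523467 -0.10034274 -0.96165825]] [-573.22456069  -30.15706198  390.65777082]
```

View pics/scene0.png

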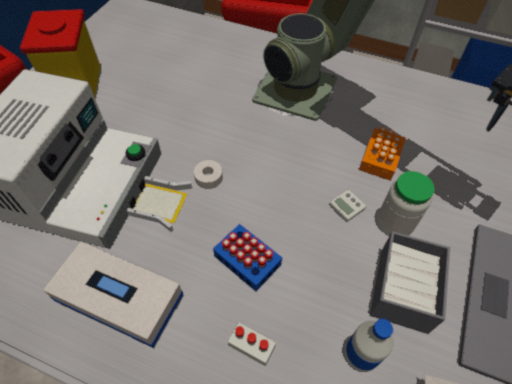

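View pics/side0.png

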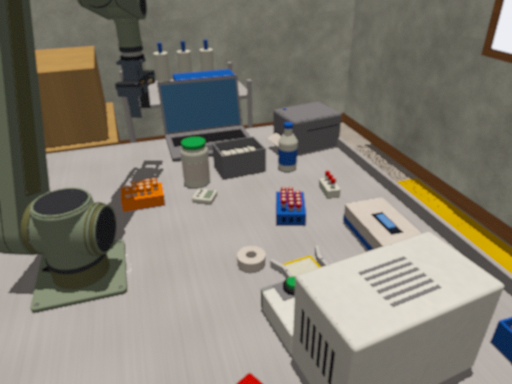

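View pics/wrist0.png

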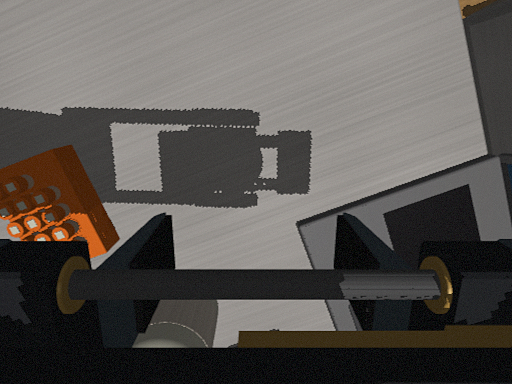

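The scene view shows the rack at about (248,256), the bay mouth at about (180,205), the green key at (135,152), the labels at (207,174), the gloves at (115,290) and the stand at (252,343). I'll zoom in and measure.

```bash
cat > h.py <<'E'
import numpy as np,cv2
from rig import robot
def ray(f,uv,z):
    uv=np.atleast_2d(np.float64(uv));K,R,t=f['intrinsics'],np.array(f['R']),np.array(f['t'])
    d=(R.T@np.linalg.inv(K)@np.c_[uv,np.ones(len(uv))].T).T;c=-R.T@t
    return c+d*((z-c[2])/d[:,2])[:,None]
def proj(f,X):
    p=(f['R']@np.atleast_2d(X).T).T+f['t'];p=(f['intrinsics']@p.T).T;return p[:,:2]/p[:,2:]
E
python3 - <<'E'
from h import *
f=robot.grab_frame('scene');im=f['img']
h=cv2.cvtColor(im,cv2.COLOR_BGR2HSV)
cv2.imwrite('pics/cropA.png',cv2.resize(im[110:260,60:260],None,fx=4,fy=4,interpolation=cv2.INTER_CUBIC))
cv2.imwrite('pics/cropB.png',cv2.resize(im[215:300,200:300],None,fx=7,fy=7,interpolation=cv2.INTER_CUBIC))
g=robot.grab_frame('side');cv2.imwrite('pics/cropC.png',cv2.resize(g['img'][170:320,230:380],None,fx=4,fy=4,interpolation=cv2.INTER_CUBIC))
E
```

```text
(no output)
```

View pics/cropA.png

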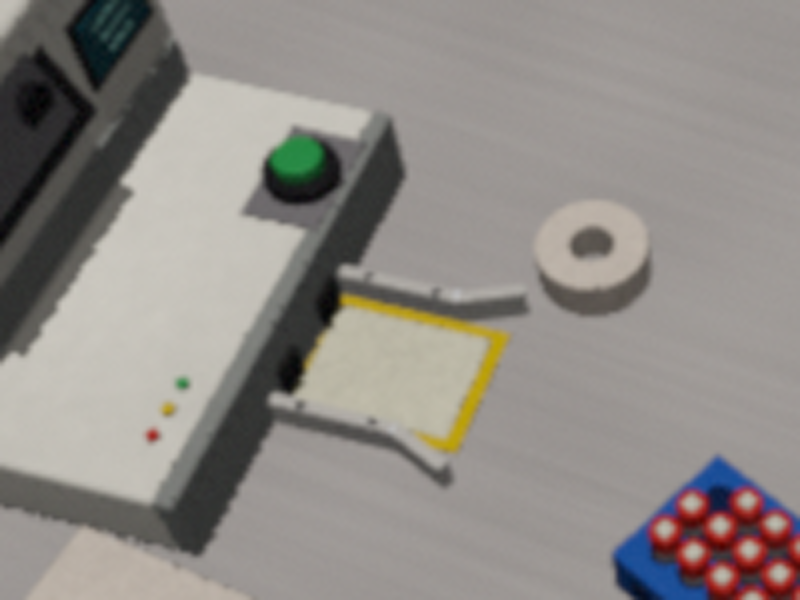

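View pics/cropB.png

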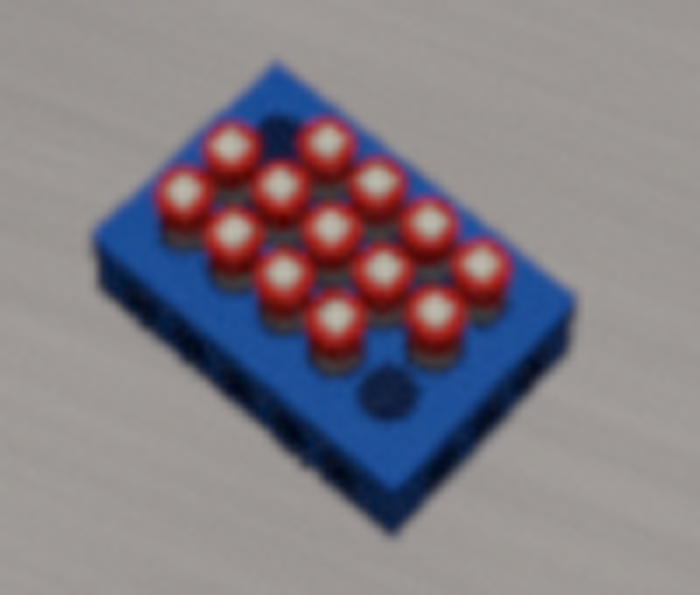

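View pics/cropC.png

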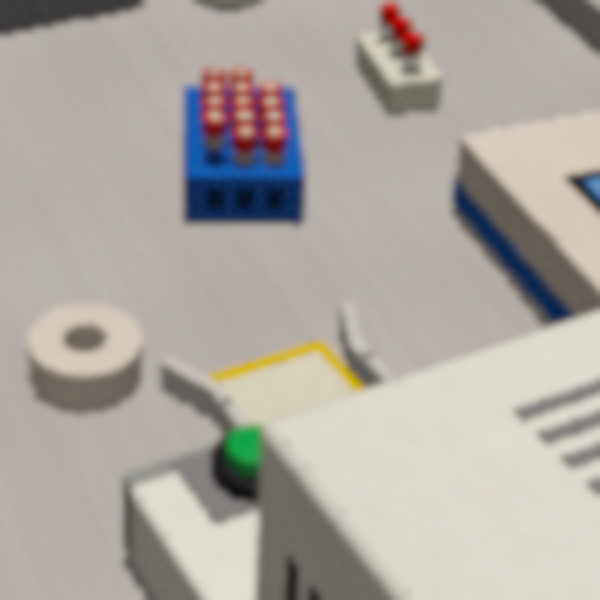

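```bash
python3 - <<'E'
from h import *
np.set_printoptions(suppress=True,precision=1)
f=robot.grab_frame('scene')
B=lambda p:(np.array(p)+.5)/7-.5+[200,215]
A=lambda p:(np.array(p)+.5)/4-.5+[60,110]
r=ray(f,B([(277,60),(577,298),(393,490),(93,238)]),40);print('rack',r[:,:2],r.mean(0))
print(np.linalg.norm(r-np.roll(r,-1,0),axis=1),[np.degrees(np.arctan2(*(b-a)[1::-1])) for a,b in((r[0],r[1]),(r[3],r[2]),(r[0],r[3]),(r[1],r[2]))])
print('key',ray(f,A([(297,154)]),75),ray(f,A([(297,154)]),80))
d=ray(f,A([(388,118),(172,505)]),60);print('deckfront',d,np.linalg.norm(d[0]-d[1]))
d0=ray(f,A([(405,178),(197,552)]),0);print('deck bottom',d0,np.linalg.norm(d0[0]-d0[1]))
g=ray(f,A([(345,268),(460,291),(525,290),(275,398),(390,427),(448,468)]),22);print('guides',g)
y=ray(f,A([(345,298),(508,337),(455,451)]),0);print('yellow',y)
print('labels',ray(f,A([(592,246)]),30))
s=ray(f,np.array([(235,340),(270,358)]),0);print('stand',s)
print('gloves',ray(f,[(80,248),(181,292),(152,338),(48,292)],65))
E
```

```text
rack [[522.8  46.7]
 [564.8 166.5]
 [644.7 138.7]
 [604.1  20.5]] [584.1  93.1  40. ]
[127.   84.6 125.   85.5] [np.float64(70.66842789594925), np.float64(71.08393828758224), np.float64(-17.839110157362295), np.float64(-19.217625264673195)]
key [[ 446.2 -269.8   75. ]] [[ 449.6 -266.3   80. ]]
deckfront [[ 387.3 -243.9   60. ]
 [ 677.9 -205.4   60. ]] 293.1847964647401
deck bottom [[ 385.9 -244.8    0. ]
 [ 676.5 -210.7    0. ]] 292.62477332879627
guides [[ 480.  -228.1   22. ]
 [ 467.6 -153.5   22. ]
 [ 451.2 -116.9   22. ]
 [ 579.9 -214.8   22. ]
 [ 571.  -142.1   22. ]
 [ 582.2  -97.3   22. ]]
yellow [[ 487.8 -228.7    0. ]
 [ 474.2 -119.6   -0. ]
 [ 560.1 -109.     0. ]]
labels [[409.1 -90.9  30. ]]
stand [[753.8 139.9   0. ]
 [758.8 217.3   0. ]]
gloves [[ 722.6 -228.9   65. ]
 [ 726.1   12.9   65. ]
 [ 825.6    6.7   65. ]
 [ 827.3 -227.2   65. ]]
```

```bash
cat > need.py <<'E'
import sys
from h import *
from scipy.spatial.transform import Rotation as Ro
np.set_printoptions(suppress=True,precision=2)
O=np.array([530.,-221.]);ex=np.array([.1236,-.9923]);ey=np.array([.9923,.1236])
s=robot.get_state();q=s['orientation'];R=Ro.from_quat([*q[1:],q[0]]).as_matrix();p=s['ee_pos']
yaw=np.degrees(np.arctan2(R[1,1],R[0,1]))
d=p[:2]-O
print('t %.2f'%s['t'],'p',p,'yaw_y %.1f'%yaw,'tilt x',R[:,0],'reader',d@ex,d@ey,'F',s['contact_force'],'w %.1f'%s['grip_width'],'q',s['joint_positions'])
if len(sys.argv)>3:
    T=np.array([float(a) for a in sys.argv[1:4]]);print('tool d',R.T@(T-p))
if len(sys.argv)>4:
    dy=(float(sys.argv[4])-yaw+90)%180-90
    print('turn deg',dy,'-> tool turn rad',-np.radians(dy))
E
python3 need.py 584 93 214 160.9
```

```text
t 0.30 p [206.7  536.4  213.67] yaw_y 68.9 tilt x [-0. -0. -1.] reader -791.5296415979939 -227.19730307947745 F [ 0.56  0.27 -0.43] w 91.1 q [ 1.18  0.32  1.56 -0.    1.26 -0.02]
tool d [  -0.17 -278.1   511.49]
turn deg -88.02808646672133 -> tool turn rad 1.536379943074549
```

```bash
R='[{"dx":0,"dy":0,"dz":0,"turn":0.124},{"dx":0,"dy":0,"dz":0,"turn":0.124},{"dx":0,"dy":0,"dz":0,"turn":0.124},{"dx":0,"dy":0,"dz":0,"turn":0.124},{"dx":0,"dy":0,"dz":0,"turn":0.124}]' ; python3 -m jog '[{"dx":0,"dy":0,"dz":0,"turn":0.124},{"dx":0,"dy":0,"dz":0,"turn":0.124},{"dx":0,"dy":0,"dz":0,"turn":0.124},{"dx":0,"dy":0,"dz":0,"turn":0.124},{"dx":0,"dy":0,"dz":0,"turn":0.124}]'
python3 -m jog '[{"dx":0,"dy":0,"dz":0,"turn":0.124},{"dx":0,"dy":0,"dz":0,"turn":0.124},{"dx":0,"dy":0,"dz":0,"turn":0.124},{"dx":0,"dy":0,"dz":0,"turn":0.124},{"dx":0,"dy":0,"dz":0,"turn":0.124}]'
python3 need.py 584 93 214 160.9
```

```text
t: 0.72
ee_pos: [206.5, 536.0, 213.1]
orientation: [0.621, 0.338, 0.621, -0.339]
contact_force: [-0.4, -0.4, -0.7]
grip_width: 90.9
t: 1.13
ee_pos: [206.3, 535.7, 212.6]
orientation: [-0.487, -0.512, -0.486, 0.514]
contact_force: [-0.1, -0.5, 0.5]
grip_width: 91.3
t 1.13 p [206.34 535.69 212.59] yaw_y -3.0 tilt x [-0. -0. -1.] reader -790.8690171728998 -227.64522877925606 F [-0.14 -0.49  0.47] w 91.3 q [1.18 0.32 1.57 0.   1.26 1.24]
tool d [ -0.64 400.23 422.4 ]
turn deg -16.111125699866392 -> tool turn rad 0.28119218966534426
```

```bash
python3 -m jog '[{"dx":0,"dy":28,"dz":29.5,"turn":0},{"dx":0,"dy":28,"dz":29.5,"turn":0},{"dx":0,"dy":28,"dz":29.5,"turn":0},{"dx":0,"dy":28,"dz":29.5,"turn":0},{"dx":0,"dy":28,"dz":29.5,"turn":0}]'
python3 -m jog '[{"dx":0,"dy":28,"dz":29.5,"turn":0},{"dx":0,"dy":28,"dz":29.5,"turn":0},{"dx":0,"dy":28,"dz":29.5,"turn":0},{"dx":0,"dy":28,"dz":29.5,"turn":0},{"dx":0,"dy":28,"dz":29.5,"turn":0}]'
python3 need.py 584 93 214 160.9
```

```text
t: 1.55
ee_pos: [337.5, 382.5, 211.2]
orientation: [-0.488, -0.51, -0.49, 0.511]
contact_force: [0.9, 0.5, 0.1]
grip_width: 91.3
t: 1.97
ee_pos: [472.9, 223.5, 211.5]
orientation: [0.488, 0.511, 0.49, -0.51]
contact_force: [0.1, 0.6, 0.0]
grip_width: 90.9
t 1.97 p [472.9  223.51 211.46] yaw_y -2.4 tilt x [-0.  0. -1.] reader -448.14386098961995 -1.72091481024909 F [0.07 0.58 0.02] w 90.9 q [0.42 0.24 1.68 0.   1.22 0.46]
tool d [ -2.92 116.57 125.64]
turn deg -16.65281856984592 -> tool turn rad 0.2906465137810646
```

```bash
python3 -m jog '[{"dx":-1,"dy":28,"dz":29.5,"turn":0},{"dx":-1,"dy":28,"dz":29.5,"turn":0},{"dx":-1,"dy":28,"dz":29.5,"turn":0},{"dx":0,"dy":28,"dz":29.5,"turn":0},{"dx":0,"dy":4,"dz":7,"turn":0}]'
python3 -m jog '[{"dx":0,"dy":0,"dz":0,"turn":0.1},{"dx":0,"dy":0,"dz":0,"turn":0.1},{"dx":0,"dy":0,"dz":0,"turn":0.09},{"dx":0,"dy":0,"dz":0,"turn":0},{"dx":0,"dy":0,"dz":0,"turn":0}]'
python3 need.py 584 93 214 160.9
python3 - <<'E'
from h import *
for n in('scene','side','wrist'):
    f=robot.grab_frame(n);cv2.imwrite(f'pics/{n}1.png',f['img'])
E
```

```text
t: 2.38
ee_pos: [588.3, 84.7, 214.1]
orientation: [0.488, 0.513, 0.487, -0.511]
contact_force: [0.3, -0.4, 0.1]
grip_width: 91.0
t: 2.8
ee_pos: [589.5, 80.6, 212.4]
orientation: [-0.403, -0.581, -0.404, 0.581]
contact_force: [0.0, -0.5, -0.2]
grip_width: 91.1
t 2.80 p [589.53  80.56 212.39] yaw_y -20.4 tilt x [-0.  0. -1.] reader -291.87659942224866 96.34476211664476 F [ 0.01 -0.52 -0.25] w 91.1 q [0.12 0.35 1.52 0.   1.27 0.47]
tool d [-1.6  -9.53 -9.73]
turn deg 1.3404706773241628 -> tool turn rad -0.023395626845745133
```

View pics/wrist1.png

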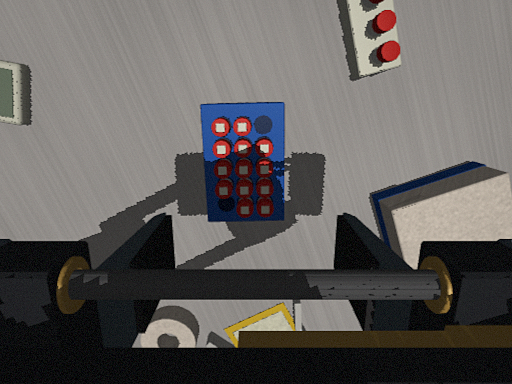

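View pics/scene1.png

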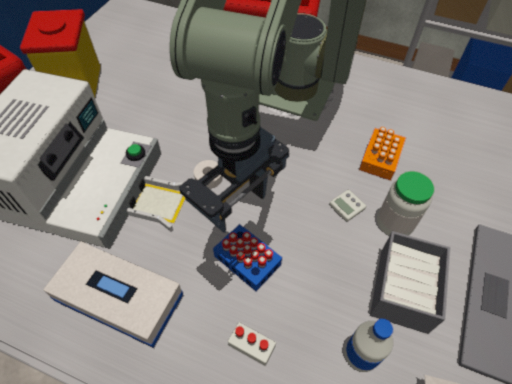

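The wrist view shows the rack nearly square to the jaws, with corners near (201,104), (284,102) and (284,221). I'll measure it from this view.

```bash
python3 - <<'E'
from h import *
np.set_printoptions(suppress=True,precision=1)
f=robot.grab_frame('wrist');im=f['img']
cv2.imwrite('pics/w1c.png',cv2.resize(im[90:240,160:330],None,fx=4.5,fy=4,interpolation=cv2.INTER_CUBIC))
g=robot.grab_frame('wrist')
E
```

```text
(no output)
```

View pics/w1c.png

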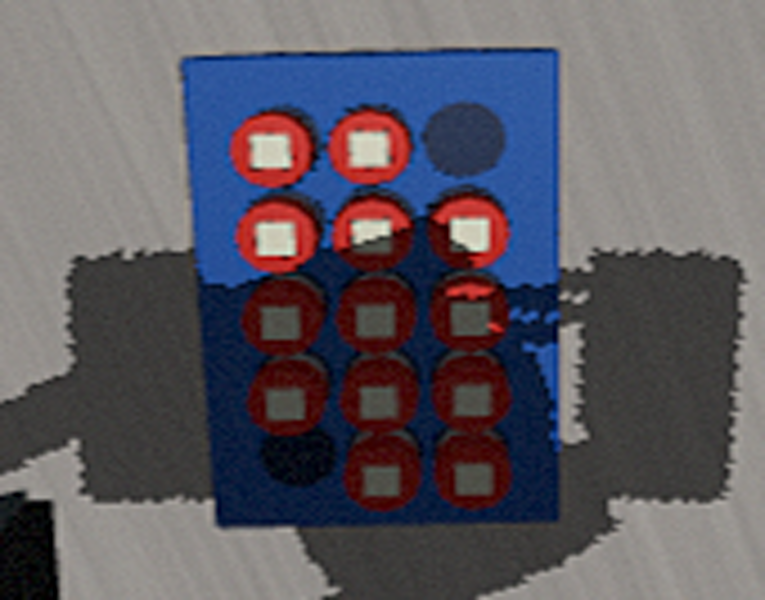

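```bash
python3 - <<'E'
from h import *
np.set_printoptions(suppress=True,precision=1)
f=robot.grab_frame('wrist')
c=(np.array([(182,60),(557,49),(558,521),(218,527)])+.5)/[4.5,4]-.5+[160,90]
r=ray(f,c,40);print(r[:,:2],r.mean(0))
print(np.linalg.norm(r-np.roll(r,-1,0),axis=1),[np.degrees(np.arctan2(*(b-a)[1::-1])) for a,b in((r[3],r[0]),(r[2],r[1]),(r[0],r[1]),(r[3],r[2]))])
E
python3 need.py 584 93 214 160.9
```

```text
[[563.2 166.5]
 [642.9 139.5]
 [601.7  19.7]
 [522.2  47.5]] [582.5  93.3  40. ]
[ 84.1 126.7  84.2 125.8] [np.float64(70.96883875851435), np.float64(71.01765600875385), np.float64(-18.681986439853855), np.float64(-19.2804397456698)]
t 3.10 p [589.71  80.65 212.63] yaw_y -20.5 tilt x [ 0.  0. -1.] reader -291.94335225518125 96.53342807879127 F [ 0.18  0.1  -0.09] w 91.1 q [0.12 0.35 1.52 0.   1.27 0.47]
tool d [-1.37 -9.67 -9.57]
turn deg 1.3992831325637098 -> tool turn rad -0.02442209783085702
```

```bash
python3 -m jog '[{"dx":30,"dy":-5,"dz":-5,"turn":-0.025},{"dx":40,"dy":-4,"dz":-4,"turn":0},{"dx":40,"dy":0,"dz":0,"turn":0},{"dx":20,"dy":0,"dz":0,"turn":0},{"dx":0,"dy":0,"dz":0,"turn":0}]'
python3 need.py 583 93.2 60 161
```

```text
t: 3.52
ee_pos: [588.1, 93.9, 82.7]
orientation: [0.414, 0.579, 0.41, -0.571]
contact_force: [-0.2, -0.2, -0.1]
grip_width: 91.4
t 3.52 p [588.07  93.92  82.73] yaw_y -18.8 tilt x [ 0.01  0.   -1.  ] reader -305.3177629258332 96.54609431123062 F [-0.15 -0.24 -0.11] w 91.4 q [0.14 0.45 1.71 0.   0.97 0.47]
tool d [22.66 -4.82  2.45]
turn deg -0.21413985179162864 -> tool turn rad 0.003737445473496598
```

```bash
python3 -m jog '[{"dx":0,"dy":-5,"dz":2.5,"turn":0.003},{"dx":10,"dy":0,"dz":0,"turn":0},{"dx":10,"dy":0,"dz":0,"turn":0},{"dx":6,"dy":0,"dz":0,"turn":0},{"dx":0,"dy":0,"dz":0,"turn":0}]'
python3 need.py 583 93.2 60 161
python3 - <<'E'
from h import *
f=robot.grab_frame('wrist');cv2.imwrite('pics/w2.png',f['img'])
f=robot.grab_frame('scene');cv2.imwrite('pics/s2.png',cv2.resize(f['img'][190:310,180:320],None,fx=5,fy=5,interpolation=cv2.INTER_CUBIC))
E
```

```text
t: 3.93
ee_pos: [585.0, 93.7, 58.7]
orientation: [0.414, 0.581, 0.408, -0.569]
contact_force: [0.0, 0.3, 0.1]
grip_width: 91.3
t 3.93 p [585.05  93.7   58.75] yaw_y -18.9 tilt x [ 0.02  0.   -1.  ] reader -305.4773536989181 93.52117991378265 F [0.05 0.34 0.08] w 91.3 q [0.14 0.47 1.75 0.   0.9  0.47]
tool d [-1.29 -1.75  1.13]
turn deg -0.08598680965837957 -> tool turn rad 0.001500752941824384
```

View pics/w2.png

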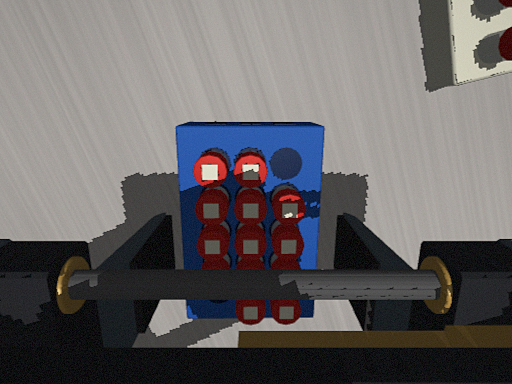

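View pics/s2.png

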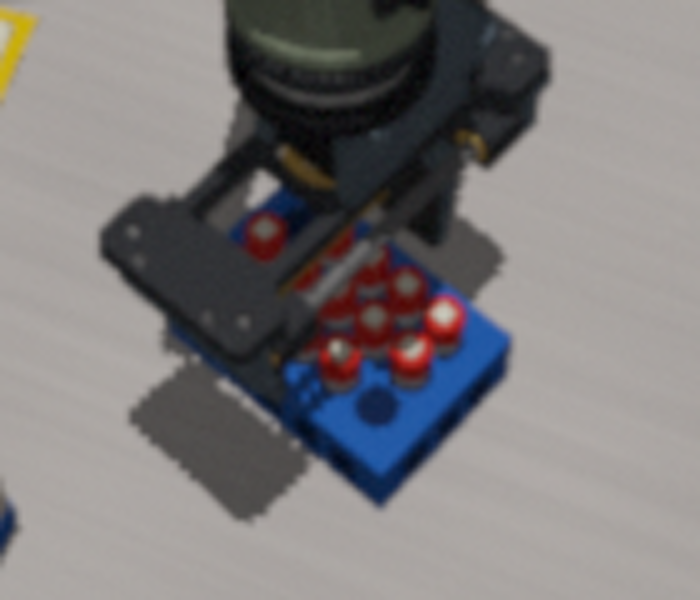

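```bash
python3 -m jog '[{"dx":0,"dy":-2,"dz":1,"turn":0.002},{"dx":5,"dy":0,"dz":0,"turn":0},{"dx":5,"dy":0,"dz":0,"turn":0},{"dx":2,"dy":0,"dz":0,"turn":0},{"dx":0,"dy":0,"dz":0,"turn":0}]'
python3 need.py 583 93.2 10 161
python3 - <<'E'
from h import *
f=robot.grab_frame('wrist');cv2.imwrite('pics/w3.png',f['img'])
E
```

```text
t: 4.45
ee_pos: [585.2, 93.6, 48.7]
orientation: [0.414, 0.584, 0.406, -0.568]
contact_force: [-0.6, 0.0, 0.0]
grip_width: 91.1
t 4.45 p [585.2   93.62  48.7 ] yaw_y -19.1 tilt x [ 0.03  0.   -1.  ] reader -305.37968402970114 93.66180925419279 F [-0.6   0.    0.03] w 91.1 q [0.14 0.48 1.76 0.   0.87 0.47]
tool d [38.63 -2.82  1.58]
turn deg 0.05455072831443886 -> tool turn rad -0.0009520898184478547
```

View pics/w3.png

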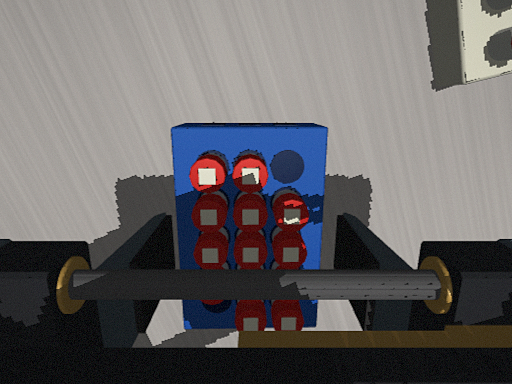

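```bash
python3 -m jog '[{"dx":0,"dy":-3,"dz":1,"turn":0},{"dx":0,"dy":-1,"dz":0,"turn":0},{"dx":6,"dy":0,"dz":0,"turn":0},{"dx":6,"dy":0,"dz":0,"turn":0},{"dx":0,"dy":0,"dz":0,"turn":0}]'
python3 need.py 583 93.2 10 161
python3 - <<'E'
from h import *
f=robot.grab_frame('wrist');cv2.imwrite('pics/w4.png',f['img'])
E
```

```text
t: 4.92
ee_pos: [581.2, 94.2, 36.0]
orientation: [0.415, 0.584, 0.406, -0.567]
contact_force: [-0.4, 0.7, 0.3]
grip_width: 91.1
t 4.92 p [581.19  94.16  35.95] yaw_y -19.1 tilt x [ 0.03  0.   -1.  ] reader -306.4042451638243 89.75020193811906 F [-0.42  0.71  0.27] w 91.1 q [0.14 0.49 1.79 0.   0.84 0.47]
tool d [25.99  1.42  0.64]
turn deg 0.051918929146268056 -> tool turn rad -0.0009061562577120262
```

View pics/w4.png

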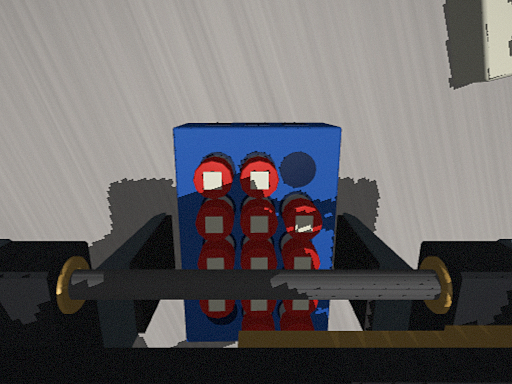

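The fingers now straddle the rack (walls at columns 174 and 340, centre 257 against the jaw centre at 255) with no contact. I'll lower further.

```bash
python3 -m jog '[{"dx":7,"dy":1,"dz":0,"turn":0},{"dx":7,"dy":0,"dz":0,"turn":0},{"dx":6,"dy":0,"dz":0,"turn":0},{"dx":0,"dy":0,"dz":0,"turn":0},{"dx":0,"dy":0,"dz":0,"turn":0}]' 88
python3 need.py 583 93.2 14 161
```

```text
t: 5.38
ee_pos: [582.8, 93.9, 13.6]
orientation: [0.414, 0.584, 0.406, -0.568]
contact_force: [-0.0, -0.3, 1.0]
grip_width: 87.7
t 5.38 p [582.84  93.88  13.6 ] yaw_y -19.1 tilt x [ 0.03  0.   -1.  ] reader -305.92443487859185 91.35666524550618 F [-0.01 -0.3   0.97] w 87.7 q [0.14 0.52 1.8  0.   0.79 0.47]
tool d [-0.4   0.38  0.59]
turn deg 0.05909603163718202 -> tool turn rad -0.0010314203269315614
```

```bash
python3 -m jog '[{"dx":0,"dy":0,"dz":0,"turn":-0.06},{"dx":0,"dy":0,"dz":0,"turn":-0.06},{"dx":0,"dy":0,"dz":0,"turn":-0.06},{"dx":0,"dy":0,"dz":0,"turn":-0.06},{"dx":0,"dy":0,"dz":0,"turn":-0.05}]'
python3 need.py 583 93.2 14 187.1
```

```text
t: 5.8
ee_pos: [583.3, 93.9, 13.3]
orientation: [0.497, 0.515, 0.487, -0.5]
contact_force: [-0.1, -0.5, -0.6]
grip_width: 87.8
t 5.80 p [583.33  93.91  13.3 ] yaw_y -1.8 tilt x [ 0.03  0.   -1.  ] reader -305.8910470403293 91.84509134754798 F [-0.12 -0.46 -0.55] w 87.8 q [0.14 0.52 1.8  0.   0.79 0.17]
tool d [-0.71 -0.29  0.71]
turn deg 8.891436153639347 -> tool turn rad -0.155184836111867
```

```bash
python3 -m jog '[{"dx":0,"dy":0,"dz":0,"turn":-0.06},{"dx":0,"dy":0,"dz":0,"turn":-0.06},{"dx":0,"dy":0,"dz":0,"turn":-0.035},{"dx":0,"dy":0,"dz":0,"turn":0},{"dx":0,"dy":0,"dz":0,"turn":0}]'
python3 need.py 492.3 81.6 14 187.1
```

```text
t: 6.22
ee_pos: [583.5, 93.9, 13.3]
orientation: [0.538, 0.473, 0.526, -0.459]
contact_force: [0.7, -0.7, 0.1]
grip_width: 88.2
t 6.22 p [583.47  93.93  13.28] yaw_y 7.5 tilt x [ 0.03  0.   -1.  ] reader -305.8996864376595 91.9872400648576 F [ 0.68 -0.68  0.1 ] w 88.2 q [0.14 0.52 1.8  0.   0.79 0.01]
tool d [ -3.13 -91.95   0.27]
turn deg -0.43151257371198426 -> tool turn rad 0.0075313151750288545
```

```bash
python3 -m jog '[{"dx":-0.5,"dy":-6,"dz":0,"turn":0},{"dx":-0.5,"dy":-11,"dz":0,"turn":0},{"dx":-0.5,"dy":-11,"dz":0,"turn":0},{"dx":-0.5,"dy":-11,"dz":0,"turn":0},{"dx":-0.5,"dy":-6,"dz":0,"turn":0}]'
python3 need.py 492.3 81.6 14 187.1
```

```text
t: 6.63
ee_pos: [538.7, 88.1, 15.1]
orientation: [0.538, 0.476, 0.524, -0.458]
contact_force: [0.9, -0.1, -1.2]
grip_width: 88.1
t 6.63 p [538.73  88.11  15.09] yaw_y 7.4 tilt x [ 0.03  0.01 -1.  ] reader -305.6476953966924 46.86934946551087 F [ 0.94 -0.07 -1.24] w 88.1 q [0.14 0.46 1.92 0.   0.73 0.01]
tool d [ -0.47 -46.89   0.51]
turn deg -0.2557005082304613 -> tool turn rad 0.004462815767644409
```

```bash
python3 -m jog '[{"dx":0,"dy":-6,"dz":0,"turn":0},{"dx":0,"dy":-11,"dz":0,"turn":0},{"dx":0,"dy":-11,"dz":0,"turn":0},{"dx":0,"dy":-11,"dz":0,"turn":0.004},{"dx":0,"dy":-7,"dz":0,"turn":0}]'
python3 need.py 492.3 81.6 14 187.1
python3 - <<'E'
from h import *
f=robot.grab_frame('wrist');cv2.imwrite('pics/w5.png',f['img'])
f=robot.grab_frame('scene');cv2.imwrite('pics/s5.png',f['img'])
E
```

```text
t: 7.05
ee_pos: [491.3, 82.0, 14.8]
orientation: [0.539, 0.479, 0.521, -0.457]
contact_force: [2.1, -0.1, -0.8]
grip_width: 87.8
t 7.05 p [491.34  82.03  14.78] yaw_y 7.1 tilt x [ 0.04  0.01 -1.  ] reader -305.47112679159767 -0.9056178078431618 F [ 2.06 -0.14 -0.83] w 87.8 q [0.14 0.41 2.03 0.   0.67 0.02]
tool d [0.82 0.87 0.54]
turn deg 0.041201183776024664 -> tool turn rad -0.0007190963126109003
```

View pics/w5.png

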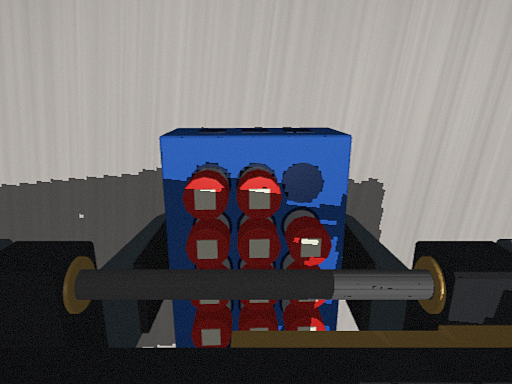

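View pics/s5.png

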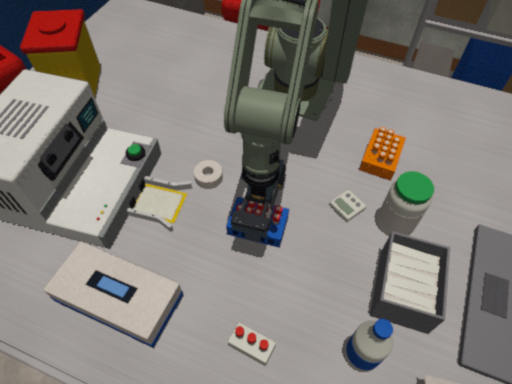

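```bash
python3 -m jog '[{"dx":0,"dy":0,"dz":0,"turn":0},{"dx":0,"dy":0.7,"dz":0,"turn":0},{"dx":0,"dy":0,"dz":0,"turn":0},{"dx":-8,"dy":0.3,"dz":0,"turn":0},{"dx":-8,"dy":0.3,"dz":0,"turn":0}]' 91
python3 need.py 492.3 81.6 90 187.1
python3 -m jog '[{"dx":-15,"dy":0.6,"dz":0,"turn":0},{"dx":-20,"dy":0,"dz":0,"turn":0},{"dx":-25,"dy":0,"dz":0,"turn":0},{"dx":-8,"dy":0,"dz":0,"turn":0},{"dx":0,"dy":0,"dz":0,"turn":0}]'
python3 need.py 480 181 90 187.1
python3 - <<'E'
from h import *
f=robot.grab_frame('wrist');cv2.imwrite('pics/w6.png',f['img'])
E
```

```text
t: 7.57
ee_pos: [490.9, 81.9, 30.3]
orientation: [0.537, 0.477, 0.522, -0.459]
contact_force: [0.8, 0.6, 0.3]
grip_width: 91.1
t 7.57 p [490.9   81.92  30.27] yaw_y 7.1 tilt x [ 0.03  0.01 -1.  ] reader -305.4196971185318 -1.3590846206233622 F [0.76 0.56 0.26] w 91.1 q [0.14 0.38 2.01 0.   0.71 0.02]
tool d [-59.66   3.33   0.4 ]
turn deg 0.03440176874403278 -> tool turn rad -0.0006004241330930464
t: 7.98
ee_pos: [491.0, 81.8, 104.8]
orientation: [0.538, 0.478, 0.522, -0.458]
contact_force: [0.8, -0.1, 0.2]
grip_width: 91.3
t 7.98 p [490.95  81.83 104.76] yaw_y 7.1 tilt x [ 0.04  0.01 -1.  ] reader -305.32285784635263 -1.3151133938907293 F [ 0.81 -0.05  0.21] w 91.3 q [0.14 0.28 1.92 0.   0.9  0.02]
tool d [ 14.95   0.79 -99.74]
turn deg 0.039053263213077116 -> tool turn rad -0.0006816080267161755
```

View pics/w6.png

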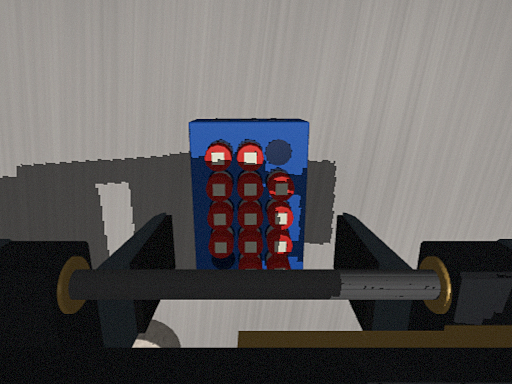

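```bash
python3 -m jog '[{"dx":0,"dy":0,"dz":-15,"turn":0},{"dx":0,"dy":0,"dz":-25,"turn":0},{"dx":0,"dy":0,"dz":-30,"turn":0},{"dx":0,"dy":0,"dz":-22,"turn":0},{"dx":0,"dy":0,"dz":-15,"turn":0}]' 46
python3 need.py 480 181 90 187.1
python3 - <<'E'
from h import *
f=robot.grab_frame('wrist');cv2.imwrite('pics/w7.png',f['img'])
f=robot.grab_frame('scene');cv2.imwrite('pics/s7.png',cv2.resize(f['img'][120:280,120:340],None,fx=3.6,fy=3.6,interpolation=cv2.INTER_CUBIC))
E
```

```text
t: 8.45
ee_pos: [475.6, 187.9, 99.9]
orientation: [0.535, 0.478, 0.521, -0.463]
contact_force: [0.4, 0.4, -0.6]
grip_width: 60.5
t 8.45 p [475.61 187.91  99.87] yaw_y 6.7 tilt x [ 0.03  0.   -1.  ] reader -412.4792010844818 -3.4263329765824047 F [ 0.43  0.39 -0.56] w 60.5 q [ 0.36  0.31  1.9  -0.01  0.91  0.25]
tool d [9.97 3.27 7.36]
turn deg 0.43970628701993064 -> tool turn rad -0.0076743224502169955
```

View pics/w7.png

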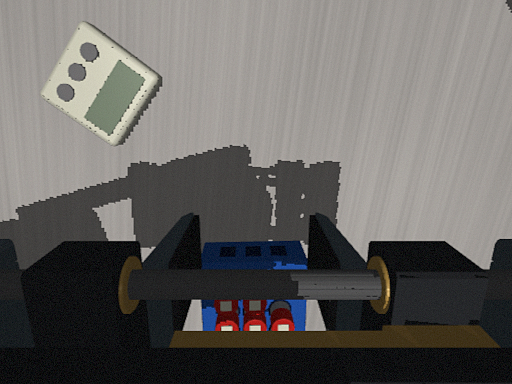

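View pics/s7.png

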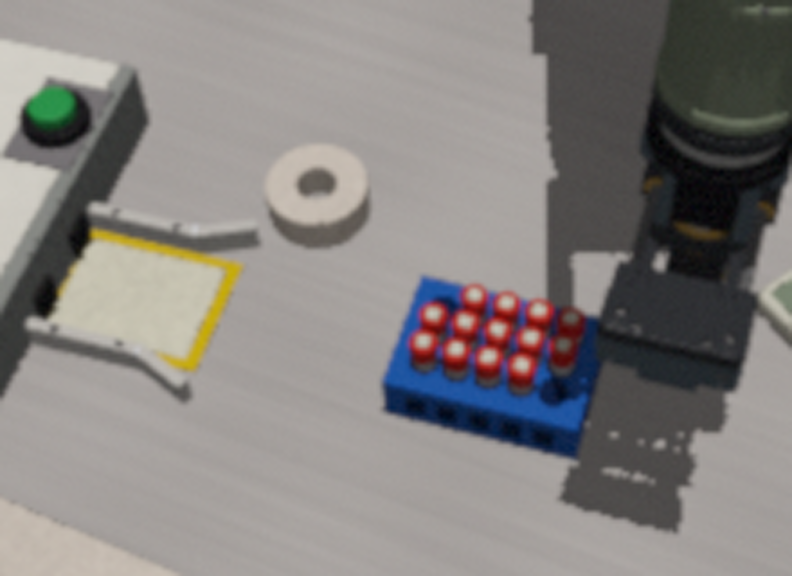

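```bash
python3 - <<'E'
from h import *
np.set_printoptions(suppress=True,precision=1)
O=np.array([530.,-221.]);ex=np.array([.1236,-.9923]);ey=np.array([.9923,.1236])
f=robot.grab_frame('scene')
A=lambda p:(np.array(p)+.5)/3.6-.5+[120,120]
r=ray(f,A([(425,277),(388,384),(578,430)]),40)[:,:2];print(r)
print([np.degrees(np.arctan2(*(b-a)[::-1])) for a,b in((r[0],r[1]),(r[1],r[2]))])
c=(r[0]+r[2])/2;print(c,(c-O)@ex,(c-O)@ey)
E
python3 -m jog '[{"dx":0,"dy":2,"dz":-1,"turn":0},{"dx":0,"dy":1,"dz":0,"turn":0},{"dx":0,"dy":1,"dz":0,"turn":-0.005},{"dx":0,"dy":0,"dz":0,"turn":0},{"dx":0,"dy":0,"dz":0,"turn":0}]' 46
python3 need.py 479 188 20 187.1
```

```text
[[456.9  13.5]
 [540.7  25.8]
 [524.9 147.2]]
[np.float64(8.351895693758772), np.float64(97.41875801458885)]
[490.9  80.3] -303.8237208482158 -1.54735336920713
t: 9.02
ee_pos: [479.4, 184.7, 98.1]
orientation: [0.536, 0.475, 0.522, -0.463]
contact_force: [-0.2, -0.3, -0.2]
grip_width: 46.0
t 9.02 p [479.45 184.69  98.06] yaw_y 6.9 tilt x [ 0.03 -0.   -1.  ] reader -408.81922609500697 -0.020460986293418186 F [-0.24 -0.26 -0.21] w 46.0 q [ 0.35  0.32  1.89 -0.01  0.91  0.24]
tool d [78.02 -2.   -3.63]
turn deg 0.21357917153204653 -> tool turn rad -0.003727659756915954
```

```bash
python3 -m jog '[{"dx":20,"dy":0,"dz":0,"turn":0},{"dx":25,"dy":0,"dz":0,"turn":0},{"dx":20,"dy":-0.5,"dz":0,"turn":0},{"dx":10,"dy":-0.5,"dz":0,"turn":0},{"dx":3,"dy":-0.5,"dz":0,"turn":0}]'
python3 need.py 479 188 16 187.1
```

```text
t: 9.43
ee_pos: [483.5, 183.2, 19.9]
orientation: [0.537, 0.478, 0.52, -0.462]
contact_force: [0.3, -0.4, 0.7]
grip_width: 45.9
t 9.43 p [483.5  183.17  19.93] yaw_y 6.7 tilt x [ 0.03  0.   -1.  ] reader -406.810345224035 3.81249239935873 F [ 0.29 -0.39  0.74] w 45.9 q [ 0.35  0.42  1.98 -0.01  0.71  0.24]
tool d [ 3.78 -4.04 -5.32]
turn deg 0.4300934290201326 -> tool turn rad -0.0075065464275938425
```

```bash
python3 -m jog '[{"dx":1,"dy":-4.5,"dz":0,"turn":-0.008},{"dx":1,"dy":-1,"dz":0,"turn":0},{"dx":0,"dy":0,"dz":5,"turn":0},{"dx":0,"dy":0,"dz":6,"turn":0},{"dx":0,"dy":0,"dz":6,"turn":0}]'
python3 need.py 479 188 16 187.1
```

```text
t: 9.85
ee_pos: [480.5, 164.7, 19.1]
orientation: [0.539, 0.476, 0.522, -0.459]
contact_force: [0.0, 0.7, 0.4]
grip_width: 46.0
t 9.85 p [480.54 164.71  19.05] yaw_y 7.2 tilt x [ 0.03  0.   -1.  ] reader -388.85159159702715 -1.4073455027349984 F [0.05 0.72 0.38] w 46.0 q [ 0.31  0.41  2.   -0.01  0.69  0.2 ]
tool d [  3.05   1.29 -23.31]
turn deg -0.11849028827356278 -> tool turn rad 0.002068045662010898
```

```bash
python3 -m jog '[{"dx":0.5,"dy":0,"dz":5,"turn":0},{"dx":0.5,"dy":0,"dz":9,"turn":0},{"dx":0.5,"dy":0,"dz":12,"turn":0},{"dx":0.5,"dy":0,"dz":12,"turn":0},{"dx":0,"dy":0,"dz":12,"turn":0}]'
python3 -m jog '[{"dx":0.3,"dy":0,"dz":12,"turn":0},{"dx":0.3,"dy":0,"dz":12,"turn":0},{"dx":0.3,"dy":0,"dz":12,"turn":0},{"dx":0,"dy":0,"dz":12,"turn":0},{"dx":0,"dy":0,"dz":10,"turn":0}]'
python3 need.py 479 188 16 187.1
python3 - <<'E'
from h import *
f=robot.grab_frame('wrist');cv2.imwrite('pics/w8.png',f['img'])
f=robot.grab_frame('scene');cv2.imwrite('pics/s8.png',cv2.resize(f['img'][120:280,80:300],None,fx=3.6,fy=3.6,interpolation=cv2.INTER_CUBIC))
E
```

```text
t: 10.27
ee_pos: [489.2, 113.1, 19.5]
orientation: [0.539, 0.479, 0.521, -0.456]
contact_force: [0.5, 1.3, -1.6]
grip_width: 46.1
t: 10.68
ee_pos: [497.3, 50.4, 19.7]
orientation: [0.539, 0.481, 0.52, -0.456]
contact_force: [0.1, 0.5, -0.5]
grip_width: 46.0
t 10.68 p [497.34  50.38  19.72] yaw_y 7.0 tilt x [ 0.04  0.01 -1.  ] reader -273.3226008635466 1.1366728699724975 F [ 0.07  0.46 -0.54] w 46.0 q [ 0.07  0.4   2.03  0.01  0.67 -0.05]
tool d [   4.13   -1.68 -138.82]
turn deg 0.1361133569540698 -> tool turn rad -0.002375626234790838
```

View pics/s8.png

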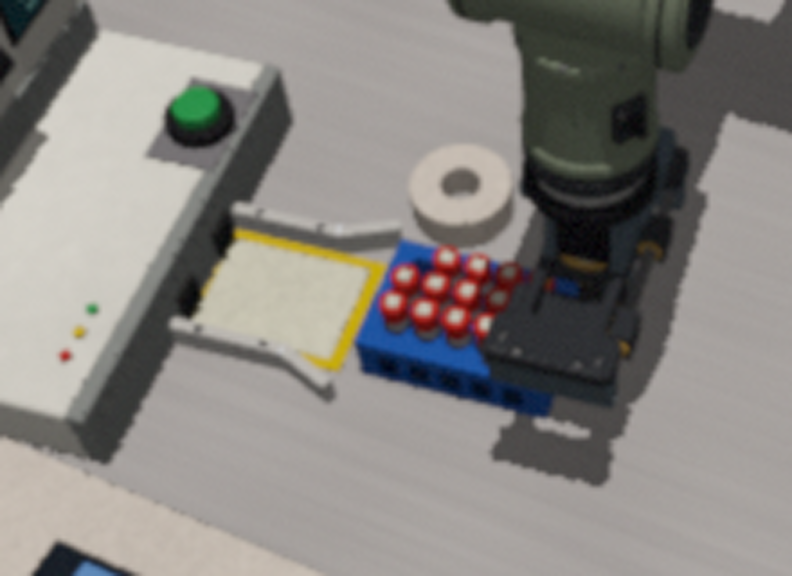

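```bash
python3 - <<'E'
from h import *
np.set_printoptions(suppress=True,precision=1)
O=np.array([530.,-221.]);ex=np.array([.1236,-.9923]);ey=np.array([.9923,.1236])
f=robot.grab_frame('scene')
A=lambda p:(np.array(p)+.5)/3.6-.5+[80,120]
def rd(p,z):
    d=ray(f,A(p),z)[:,:2]-O;return np.c_[d@ex,d@ey]
print('rack fr, fl, bl',rd([(402,240),(362,345),(551,388)],40))
print('guide R: root,knee,tip',rd([(237,205),(338,229),(400,223)],22))
print('guide L',rd([(172,320),(277,345),(330,383)],22))
print('yellow in',rd([(235,232),(385,264),(338,370)],0))
E
```

```text
rack fr, fl, bl [[-125.5  -41.7]
 [-130.7   43.3]
 [-255.8   40.6]]
guide R: root,knee,tip [[   1.9  -50.4]
 [ -73.2  -50.3]
 [-112.1  -66.8]]
guide L [[   2.9   49.3]
 [ -71.    48.4]
 [-115.    65.8]]
yellow in [[   4.8  -42.3]
 [-106.4  -45.4]
 [-107.8   43.7]]
```

```bash
python3 -m jog '[{"dx":0.5,"dy":-0.5,"dz":6,"turn":0},{"dx":0.5,"dy":-0.5,"dz":9,"turn":0},{"dx":0.5,"dy":0,"dz":9,"turn":0},{"dx":0.5,"dy":0,"dz":9,"turn":0},{"dx":0,"dy":0,"dz":8,"turn":0}]'
python3 need.py 479 188 16 187.1
python3 - <<'E'
from h import *
f=robot.grab_frame('scene');cv2.imwrite('pics/s9.png',cv2.resize(f['img'][120:260,80:260],None,fx=4.2,fy=4.2,interpolation=cv2.INTER_CUBIC))
E
```

```text
t: 11.25
ee_pos: [502.5, 10.6, 18.6]
orientation: [0.539, 0.482, 0.52, -0.454]
contact_force: [-0.0, 2.5, 1.4]
grip_width: 45.7
t 11.25 p [502.51  10.56  18.64] yaw_y 7.0 tilt x [ 0.05  0.01 -1.  ] reader -233.17699810115792 1.3419534958986132 F [-0.01  2.52  1.42] w 45.7 q [-0.01  0.4   2.02  0.02  0.67 -0.15]
tool d [   3.7    -1.71 -178.96]
turn deg 0.061789876634861685 -> tool turn rad -0.0010784367916794504
```

View pics/s9.png

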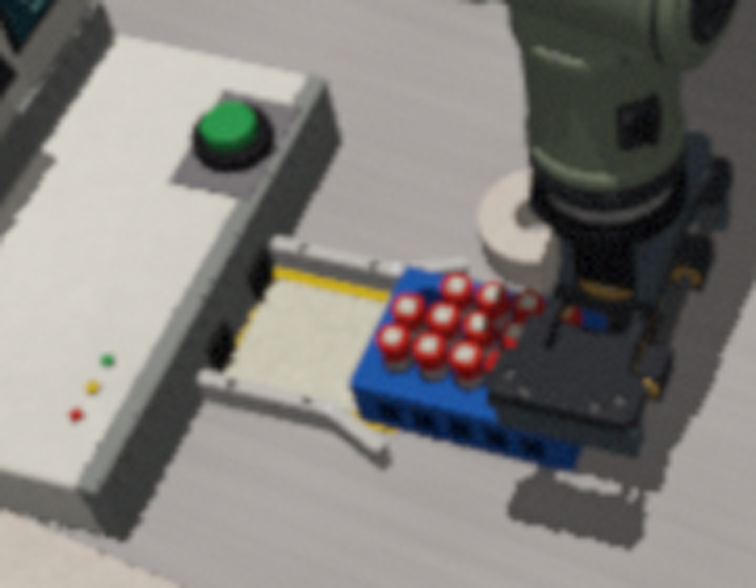

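The rack's front is in the flare, square and centred. I'll keep pushing.

```bash
python3 -m jog '[{"dx":0.4,"dy":-0.5,"dz":6,"turn":0},{"dx":0.4,"dy":-0.5,"dz":9,"turn":0},{"dx":0.4,"dy":-0.3,"dz":9,"turn":0},{"dx":0.4,"dy":0,"dz":9,"turn":0},{"dx":0,"dy":0,"dz":7,"turn":0}]'
python3 -m jog '[{"dx":0.4,"dy":0,"dz":6,"turn":0},{"dx":0.4,"dy":0,"dz":6,"turn":0},{"dx":0,"dy":0,"dz":5,"turn":0},{"dx":0,"dy":0,"dz":5,"turn":0},{"dx":0,"dy":0,"dz":4,"turn":0}]'
python3 need.py 479 188 16 187.1
python3 - <<'E'
from h import *
f=robot.grab_frame('scene');cv2.imwrite('pics/s10.png',cv2.resize(f['img'][120:260,80:260],None,fx=4.2,fy=4.2,interpolation=cv2.INTER_CUBIC))
E
```

```text
t: 11.72
ee_pos: [506.5, -33.8, 16.7]
orientation: [0.539, 0.482, 0.52, -0.454]
contact_force: [-0.7, 4.5, 3.8]
grip_width: 46.1
t: 12.13
ee_pos: [510.1, -63.2, 15.6]
orientation: [0.538, 0.483, 0.52, -0.455]
contact_force: [-0.1, 4.9, 4.1]
grip_width: 45.9
t 12.13 p [510.13 -63.23  15.64] yaw_y 6.9 tilt x [ 0.05  0.01 -1.  ] reader -159.01284169080154 -0.21940949680552704 F [-0.05  4.92  4.14] w 45.9 q [-0.16  0.42  2.    0.03  0.68 -0.3 ]
tool d [   1.35   -0.62 -253.15]
turn deg 0.18159867480540015 -> tool turn rad -0.0031694947926127056
```

View pics/s10.png

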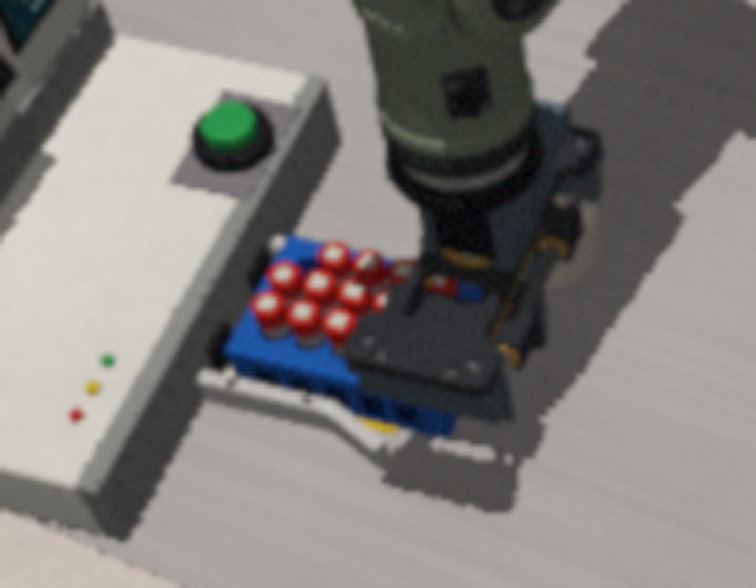

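```bash
python3 -m jog '[{"dx":0,"dy":0,"dz":4,"turn":0},{"dx":0,"dy":0,"dz":4,"turn":0},{"dx":0,"dy":0,"dz":3,"turn":0},{"dx":0,"dy":0,"dz":3,"turn":0},{"dx":0,"dy":0,"dz":2,"turn":0}]'
python3 need.py
python3 -m jog '[{"dx":0,"dy":0,"dz":2,"turn":0},{"dx":0,"dy":0,"dz":2,"turn":0},{"dx":0,"dy":0,"dz":2,"turn":0},{"dx":0,"dy":0,"dz":2,"turn":0},{"dx":0,"dy":0,"dz":2,"turn":0}]'
python3 need.py
```

```text
t: 12.6
ee_pos: [511.0, -73.8, 15.8]
orientation: [0.534, 0.486, 0.523, -0.453]
contact_force: [1.1, 12.3, 4.8]
grip_width: 46.2
t 12.60 p [510.99 -73.83  15.78] yaw_y 6.7 tilt x [ 0.04  0.02 -1.  ] reader -148.3849937446804 -0.6776821242348533 F [ 1.07 12.31  4.78] w 46.2 q [-0.19  0.43  1.99  0.05  0.69 -0.34]
t: 13.02
ee_pos: [510.9, -73.6, 16.1]
orientation: [0.529, 0.489, 0.528, -0.45]
contact_force: [0.7, 12.9, 4.3]
grip_width: 46.0
t 13.02 p [510.88 -73.61  16.09] yaw_y 6.8 tilt x [ 0.04  0.04 -1.  ] reader -148.61546551490028 -0.758860843500687 F [ 0.72 12.85  4.34] w 46.0 q [-0.2   0.43  1.98  0.07  0.7  -0.37]
```

```bash
python3 -m jog '[{"dx":0,"dy":0,"dz":4,"turn":0},{"dx":0,"dy":0,"dz":5,"turn":0},{"dx":0,"dy":0,"dz":5,"turn":0},{"dx":0,"dy":0,"dz":0,"turn":0},{"dx":0,"dy":0,"dz":0,"turn":0}]'
python3 need.py
python3 - <<'E'
from h import *
f=robot.grab_frame('scene');cv2.imwrite('pics/s11.png',cv2.resize(f['img'][140:240,100:220],None,fx=6,fy=6,interpolation=cv2.INTER_CUBIC))
f=robot.grab_frame('side');cv2.imwrite('pics/d11.png',cv2.resize(f['img'][170:320,230:380],None,fx=4,fy=4,interpolation=cv2.INTER_CUBIC))
E
```

```text
t: 13.43
ee_pos: [510.0, -71.9, 16.5]
orientation: [0.521, 0.494, 0.535, -0.445]
contact_force: [-0.4, -1.1, 0.2]
grip_width: 45.4
t 13.43 p [510.05 -71.9   16.52] yaw_y 6.7 tilt x [ 0.03  0.06 -1.  ] reader -150.41725558827704 -1.3700456581003944 F [-0.42 -1.07  0.25] w 45.4 q [-0.21  0.43  1.98  0.11  0.72 -0.41]
```

View pics/s11.png

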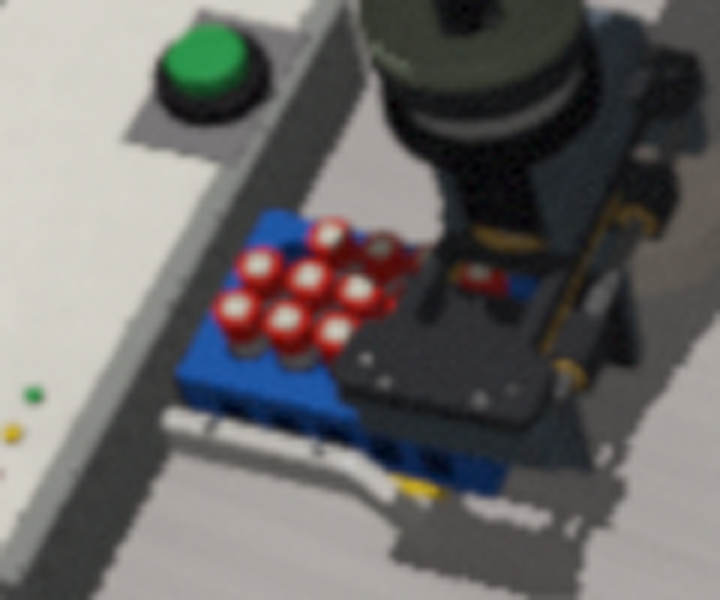

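View pics/d11.png

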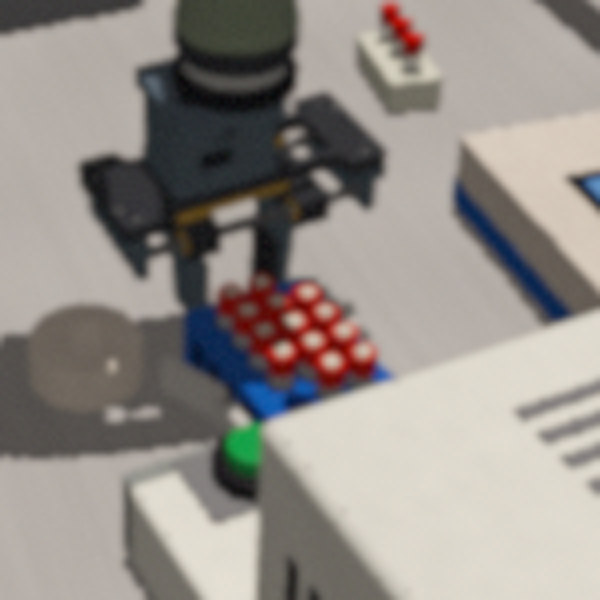

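```bash
python3 -m jog '[{"dx":0,"dy":0,"dz":-6,"turn":0},{"dx":0,"dy":0,"dz":-12,"turn":0},{"dx":-2,"dy":0,"dz":-15,"turn":0},{"dx":-20,"dy":0,"dz":-4,"turn":0},{"dx":-30,"dy":0,"dz":0,"turn":0}]'
python3 -m jog '[{"dx":-35,"dy":0,"dz":0,"turn":0},{"dx":-35,"dy":0,"dz":0,"turn":0},{"dx":-30,"dy":0,"dz":0,"turn":0},{"dx":-20,"dy":0,"dz":0,"turn":0},{"dx":0,"dy":0,"dz":0,"turn":0}]'
python3 need.py
python3 - <<'E'
from h import *
f=robot.grab_frame('scene');cv2.imwrite('pics/s12.png',cv2.resize(f['img'][140:240,100:220],None,fx=6,fy=6,interpolation=cv2.INTER_CUBIC))
f=robot.grab_frame('side');cv2.imwrite('pics/d12.png',cv2.resize(f['img'][170:320,230:380],None,fx=4,fy=4,interpolation=cv2.INTER_CUBIC))
f=robot.grab_frame('wrist');cv2.imwrite('pics/w12.png',f['img'])
E
```

```text
t: 13.95
ee_pos: [498.5, -37.9, 65.4]
orientation: [0.517, 0.491, 0.538, -0.45]
contact_force: [0.2, -0.5, 0.3]
grip_width: 46.3
t: 14.37
ee_pos: [495.8, -43.4, 194.1]
orientation: [0.519, 0.491, 0.537, -0.449]
contact_force: [0.7, 0.2, 0.4]
grip_width: 46.1
t 14.37 p [495.78 -43.43 194.07] yaw_y 6.6 tilt x [ 0.02  0.06 -1.  ] reader -180.42963619667017 -12.008376406253948 F [0.66 0.21 0.39] w 46.1 q [-0.15  0.21  1.78  0.07  1.15 -0.3 ]
```

View pics/s12.png

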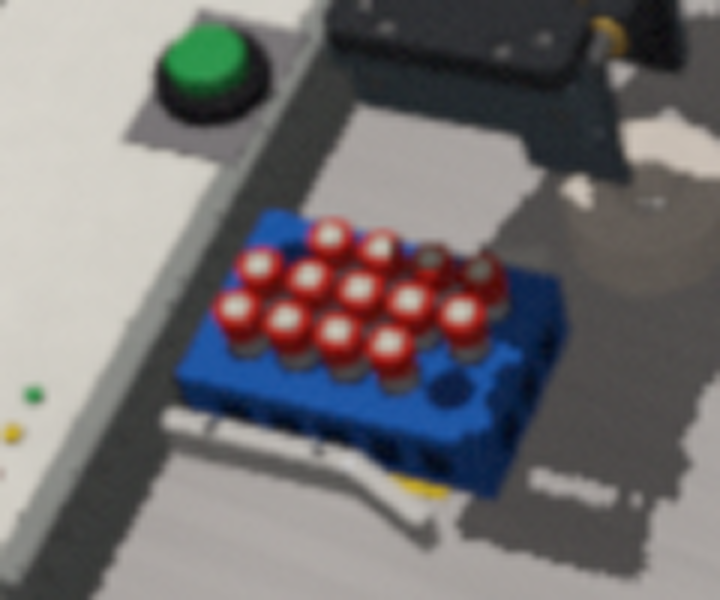

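View pics/w12.png

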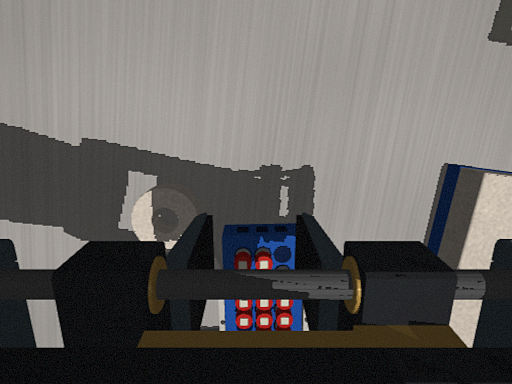

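```bash
python3 - <<'E'
from h import *
np.set_printoptions(suppress=True,precision=1)
O=np.array([530.,-221.]);ex=np.array([.1236,-.9923]);ey=np.array([.9923,.1236])
f=robot.grab_frame('scene')
A=lambda p:(np.array(p)+.5)/6-.5+[100,140]
def rd(p,z):
    d=ray(f,A(p),z)[:,:2]-O;return np.c_[d@ex,d@ey]
r=rd([(272,210),(178,374),(494,455),(562,280)],40)
print('rack fr, fl, bl,br',r,r.mean(0))
print('yaws',np.degrees(np.arctan2(r[0]-r[3],1)) if 0 else [np.degrees(np.arctan2(*(a-b)[::-1])) for a,b in((r[0],r[3]),(r[1],r[2]))],[np.degrees(np.arctan2(*(a-b)))for a,b in((r[1],r[0]),(r[2],r[3]))])
# deck outer edge where dark wall starts at the top, z=60
print('deck top edge',rd([(345,15),(252,190),(20,580)],60))
X=[np.r_[O+x*ex+y*ey,40] for x,y in((0,-43),(0,43),(-128,43),(-128,-43))]
p=proj(f,np.array(X));print('expected px if home',(p-[100,140]+.5)*6-.5)
E
```

```text
rack fr, fl, bl,br [[  -3.7  -43.9]
 [  -2.5   40.8]
 [-134.4   42. ]
 [-129.9  -43.1]] [-67.6  -1. ]
yaws [np.float64(-0.34636326998381023), np.float64(-0.5224790539651738)] [np.float64(0.7907638266923632), np.float64(-3.0181165680586894)]
deck top edge [[  -0.2 -135.4]
 [  -2.4  -37.8]
 [   1.8  149.4]]
expected px if home [[262.7 209.7]
 [169.6 376.9]
 [477.4 453.1]
 [557.4 279.2]]
```

View pics/d12.png

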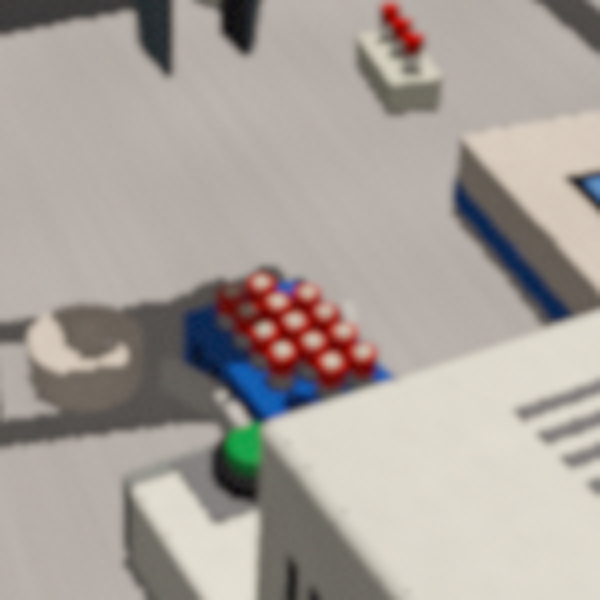

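```bash
python3 -m jog '[{"dx":0,"dy":0,"dz":15,"turn":0},{"dx":0,"dy":0,"dz":15,"turn":0},{"dx":0,"dy":0,"dz":0,"turn":0},{"dx":0,"dy":0,"dz":0,"turn":0},{"dx":0,"dy":0,"dz":0,"turn":0}]' 0
python3 - <<'E'
from h import *
np.set_printoptions(suppress=True,precision=1)
P=[];px=[]
for n in('scene','side'):
    f=robot.grab_frame(n);h=cv2.cvtColor(f['img'],cv2.COLOR_BGR2HSV)
    m=cv2.inRange(h,(50,110,60),(85,255,255))
    k,l,st,c=cv2.connectedComponentsWithStats(m)
    for i in range(1,k):
        if st[i][4]>15: print(n,st[i],c[i])
    x0,y0=(100,120) if n=='scene' else (270,260)
    cv2.imwrite(f'pics/key_{n}.png',cv2.resize(f['img'][y0:y0+60,x0:x0+60],None,fx=9,fy=9,interpolation=cv2.INTER_CUBIC))
E
```

```text
t: 14.98
ee_pos: [491.2, -71.2, 177.8]
orientation: [0.51, 0.486, 0.546, -0.455]
contact_force: [-0.1, 0.1, 0.5]
grip_width: 15.4
scene [127 144  14  12 118] [134.  149.6]
scene [396 172  38  32 934] [414.2 187.3]
side [180 136  26  14 282] [192.8 142.2]
side [286 275   9  14  96] [290.4 281.8]
```

View pics/key_scene.png

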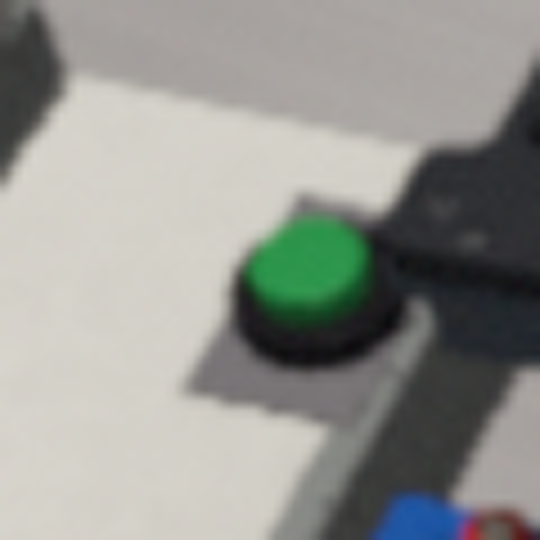

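View pics/key_side.png

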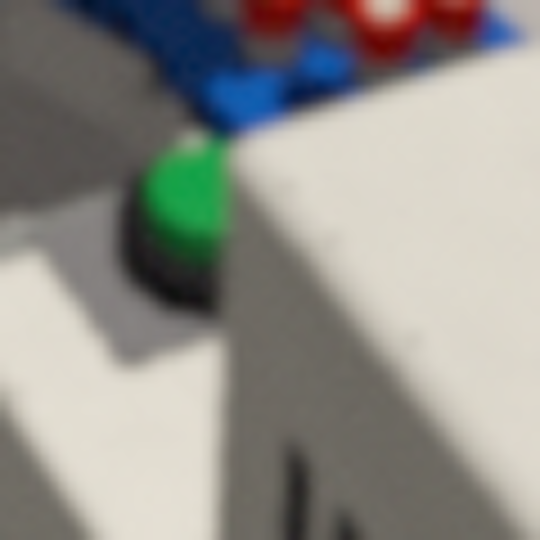

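```bash
python3 need.py; python3 - <<'E'
from h import *
np.set_printoptions(suppress=True,precision=1)
f=robot.grab_frame('scene');g=robot.grab_frame('side')
u=(np.array([309,258])+.5)/9-.5+[100,120]
for z in(72,75,80,85,90):
    X=ray(f,[u],z)[0]
    p=proj(g,X)[0]
    Z=(g['R']@X+g['t'])[2]
    print(z,X,(p-[270,260]+.5)*9-.5,'rad px',g['intrinsics'][0,0]/Z*16*9)
E
```

```text
t 15.08 p [491.29 -71.   178.13] yaw_y 6.6 tilt x [-0.01  0.07 -1.  ] reader -153.6276127807175 -19.869814270867707 F [-0.04 -0.28 -0.2 ] w 7.6 q [-0.21  0.23  1.78  0.07  1.15 -0.35]
72 [ 444.5 -271.7   72. ] [208.4 249.6] rad px 68.51864312265639
75 [ 446.5 -269.6   75. ] [213.5 232.2] rad px 68.46243367223514
80 [ 449.9 -266.1   80. ] [222.  203.1] rad px 68.36895591536154
85 [ 453.2 -262.6   85. ] [230.5 174.2] rad px 68.27573307716229
90 [ 456.6 -259.2   90. ] [239.  145.3] rad px 68.18276411629267
```

```bash
python3 need.py 450.5 -264 165 187.1; python3 -m jog '[{"dx":0,"dy":-8,"dz":20,"turn":0},{"dx":0,"dy":-12,"dz":30,"turn":0},{"dx":0,"dy":-15,"dz":38,"turn":0},{"dx":0,"dy":-12,"dz":38,"turn":0},{"dx":0,"dy":-5,"dz":30,"turn":0}]'
python3 need.py 450.5 -264 165 187.1
```

```text
t 15.18 p [491.8  -71.15 178.86] yaw_y 6.7 tilt x [-0.01  0.07 -1.  ] reader -153.4197536544371 -19.383407981983428 F [-0.74  0.05  0.38] w 1.3 q [-0.21  0.23  1.78  0.07  1.15 -0.36]
tool d [  1.36 -63.39 187.27]
turn deg 0.443539650285004 -> tool turn rad -0.007741227260617525
t: 15.6
ee_pos: [459.6, -229.9, 169.5]
orientation: [0.515, 0.484, 0.548, -0.449]
contact_force: [0.4, 0.1, 0.7]
grip_width: 0.4
t 15.60 p [ 459.6  -229.9   169.53] yaw_y 7.4 tilt x [-0.    0.07 -1.  ] reader 0.1259216665333423 -70.9622772037694 F [0.42 0.07 0.66] w 0.4 q [-0.52  0.28  1.75  0.06  1.15 -0.68]
tool d [  2.23 -13.46  32.87]
turn deg -0.33449310251006636 -> tool turn rad 0.005838005964011567
```

```bash
python3 -m jog '[{"dx":0,"dy":-8,"dz":18,"turn":0},{"dx":10,"dy":-6,"dz":16,"turn":0.005},{"dx":20,"dy":0,"dz":2,"turn":0},{"dx":12,"dy":0,"dz":1,"turn":0},{"dx":0,"dy":0,"dz":0,"turn":0}]'
python3 need.py 450.5 -264 100 187.1
python3 - <<'E'
from h import *
f=robot.grab_frame('scene');cv2.imwrite('pics/s13.png',cv2.resize(f['img'][90:220,70:220],None,fx=4.5,fy=4.5,interpolation=cv2.INTER_CUBIC))
E
```

```text
t: 16.02
ee_pos: [450.9, -274.7, 125.2]
orientation: [0.515, 0.487, 0.542, -0.452]
contact_force: [0.8, 0.1, 0.4]
grip_width: 0.5
t 16.02 p [ 450.89 -274.69  125.2 ] yaw_y 6.7 tilt x [ 0.    0.06 -1.  ] reader 43.50182318413835 -85.13301065815676 F [0.77 0.12 0.36] w 0.5 q [-0.6   0.34  1.78  0.06  1.06 -0.75]
tool d [25.81  0.58 -9.12]
turn deg 0.38491563964691977 -> tool turn rad -0.0067180452542587735
```

View pics/s13.png

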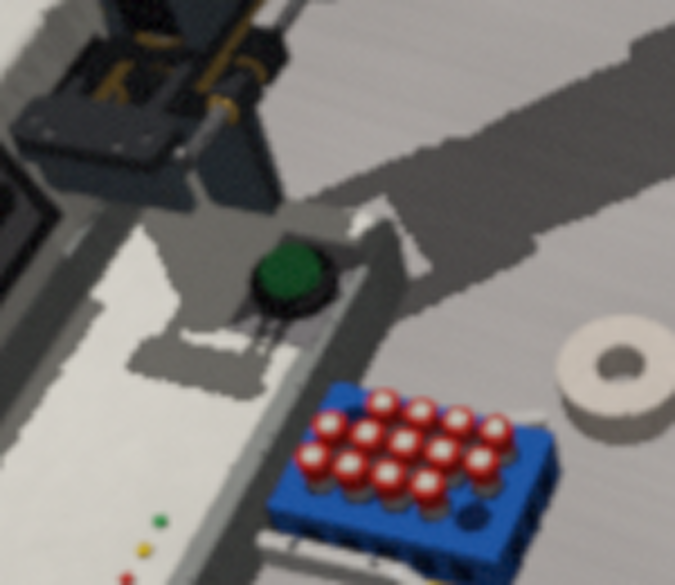

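```bash
python3 -m jog '[{"dx":0,"dy":0.5,"dz":-6,"turn":-0.006},{"dx":10,"dy":0,"dz":-4,"turn":0},{"dx":10,"dy":0,"dz":0,"turn":0},{"dx":6,"dy":0,"dz":0,"turn":0},{"dx":0,"dy":0,"dz":0,"turn":0}]'
python3 need.py 450.5 -264 88 187.1
python3 - <<'E'
from h import *
s=robot.get_state()
f=robot.grab_frame('scene');print((proj(f,s['ee_pos'])-[70,90]+.5)*4.5-.5,(proj(f,[450.5,-264,82])-[70,90]+.5)*4.5-.5);cv2.imwrite('pics/s14.png',cv2.resize(f['img'][90:220,70:220],None,fx=4.5,fy=4.5,interpolation=cv2.INTER_CUBIC))
f=robot.grab_frame('side');cv2.imwrite('pics/d14.png',cv2.resize(f['img'][200:320,230:350],None,fx=5,fy=5,interpolation=cv2.INTER_CUBIC))
E
```

```text
t: 16.48
ee_pos: [453.6, -261.2, 103.8]
orientation: [0.52, 0.485, 0.541, -0.449]
contact_force: [0.3, 0.3, -0.6]
grip_width: 0.2
t 16.48 p [ 453.56 -261.16  103.81] yaw_y 7.3 tilt x [ 0.01  0.06 -1.  ] reader 30.398474223799106 -80.81711916935862 F [ 0.32  0.32 -0.58] w 0.2 q [-0.58  0.35  1.83  0.07  0.99 -0.74]
tool d [15.59 -3.68  3.31]
turn deg -0.20398622072605122 -> tool turn rad 0.0035602311803694916
[[282.94734594 241.26080571]] [[291.13433153 263.2725277 ]]
```

View pics/s14.png

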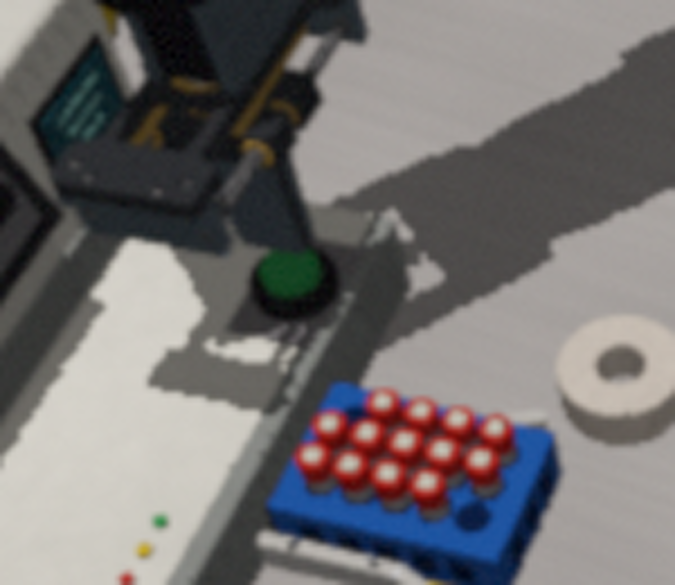

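View pics/d14.png

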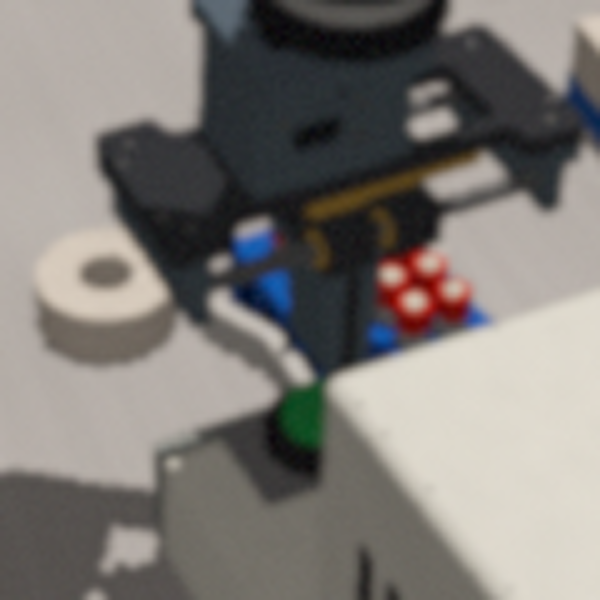

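```bash
python3 -m jog '[{"dx":0,"dy":-3.5,"dz":3.5,"turn":0.003},{"dx":6,"dy":-1,"dz":0,"turn":0},{"dx":5,"dy":0,"dz":0,"turn":0},{"dx":3,"dy":0,"dz":0,"turn":0},{"dx":0,"dy":0,"dz":0,"turn":0}]'
python3 need.py 450.5 -264 82 187.1
```

```text
t: 17.0
ee_pos: [450.7, -266.4, 90.5]
orientation: [0.521, 0.486, 0.539, -0.45]
contact_force: [0.2, 0.1, 0.1]
grip_width: 0.4
t 17.00 p [ 450.75 -266.4    90.53] yaw_y 7.1 tilt x [ 0.02  0.05 -1.  ] reader 35.25927977522831 -84.25632005213222 F [0.21 0.1  0.07] w 0.4 q [-0.59  0.36  1.85  0.07  0.95 -0.75]
tool d [ 8.65 -0.13 -1.96]
turn deg 0.025107990527430957 -> tool turn rad -0.0004382171032632178
```

```bash
python3 -m jog '[{"dx":3,"dy":0,"dz":-1.5,"turn":0},{"dx":2,"dy":0,"dz":0,"turn":0},{"dx":2,"dy":0,"dz":0,"turn":0},{"dx":2,"dy":0,"dz":0,"turn":0},{"dx":1,"dy":0,"dz":0,"turn":0}]'
python3 need.py 450.5 -264 82 187.1
```

```text
t: 17.42
ee_pos: [450.8, -264.6, 79.9]
orientation: [0.521, 0.486, 0.539, -0.45]
contact_force: [-1.1, -0.3, 3.1]
grip_width: 0.7
t 17.42 p [ 450.82 -264.64   79.92] yaw_y 7.1 tilt x [ 0.02  0.05 -1.  ] reader 33.51989277573812 -83.96620824540976 F [-1.15 -0.26  3.07] w 0.7 q [-0.59  0.37  1.86  0.07  0.93 -0.75]
tool d [-2.04 -0.19 -0.78]
turn deg 0.020551666052824658 -> tool turn rad -0.00035869423939213714
```

```bash
python3 -m jog '[{"dx":1.5,"dy":0,"dz":0,"turn":0},{"dx":1.5,"dy":0,"dz":0,"turn":0},{"dx":1.5,"dy":0,"dz":0,"turn":0},{"dx":1.5,"dy":0,"dz":0,"turn":0},{"dx":1.5,"dy":0,"dz":0,"turn":0}]'
python3 need.py
python3 -m jog '[{"dx":1.5,"dy":0,"dz":0,"turn":0},{"dx":1.5,"dy":0,"dz":0,"turn":0},{"dx":1.5,"dy":0,"dz":0,"turn":0},{"dx":1.5,"dy":0,"dz":0,"turn":0},{"dx":1.5,"dy":0,"dz":0,"turn":0}]'
python3 need.py
```

```text
t: 17.83
ee_pos: [450.9, -264.7, 76.6]
orientation: [0.522, 0.485, 0.538, -0.45]
contact_force: [-4.1, 0.9, 14.0]
grip_width: -0.1
t 17.83 p [ 450.9  -264.74   76.58] yaw_y 7.1 tilt x [ 0.02  0.05 -1.  ] reader 33.627030399892945 -83.8962148145933 F [-4.12  0.91 13.98] w -0.1 q [-0.59  0.37  1.87  0.07  0.92 -0.75]
t: 18.25
ee_pos: [450.9, -264.7, 76.6]
orientation: [0.524, 0.485, 0.537, -0.45]
contact_force: [-3.7, 1.3, 13.1]
grip_width: 0.4
t 18.25 p [ 450.86 -264.68   76.58] yaw_y 7.2 tilt x [ 0.02  0.05 -1.  ] reader 33.56565747607225 -83.93018369334305 F [-3.72  1.32 13.1 ] w 0.4 q [-0.59  0.37  1.87  0.07  0.91 -0.75]
```

```bash
python3 - <<'E'
from h import *
f=robot.grab_frame('scene');cv2.imwrite('pics/s15.png',cv2.resize(f['img'][120:180,100:160],None,fx=9,fy=9,interpolation=cv2.INTER_CUBIC))
f=robot.grab_frame('side');cv2.imwrite('pics/d15.png',cv2.resize(f['img'][260:320,270:330],None,fx=9,fy=9,interpolation=cv2.INTER_CUBIC))
E
python3 -m jog '[{"dx":4,"dy":0,"dz":0,"turn":0},{"dx":4,"dy":0,"dz":0,"turn":0},{"dx":3,"dy":0,"dz":0,"turn":0},{"dx":3,"dy":0,"dz":0,"turn":0},{"dx":3,"dy":0,"dz":0,"turn":0}]'
python3 need.py
```

```text
t: 18.77
ee_pos: [450.9, -264.8, 76.2]
orientation: [0.527, 0.485, 0.535, -0.449]
contact_force: [-6.7, 2.5, 23.9]
grip_width: 0.2
t 18.77 p [ 450.88 -264.75   76.23] yaw_y 7.3 tilt x [ 0.02  0.05 -1.  ] reader 33.6356300974005 -83.91705154538796 F [-6.66  2.5  23.9 ] w 0.2 q [-0.59  0.37  1.88  0.07  0.9  -0.75]
```

View pics/s15.png

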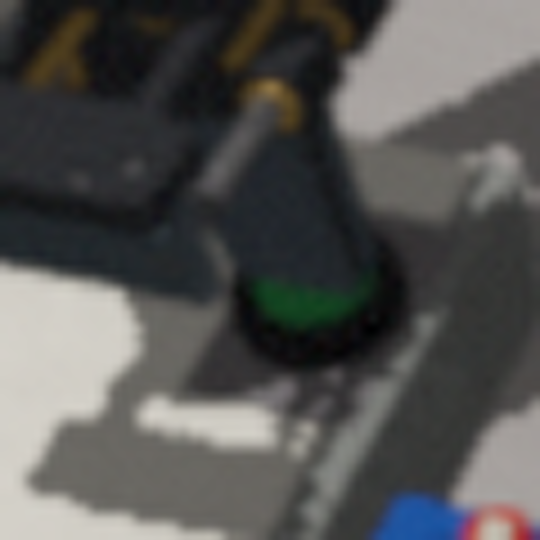

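View pics/d15.png

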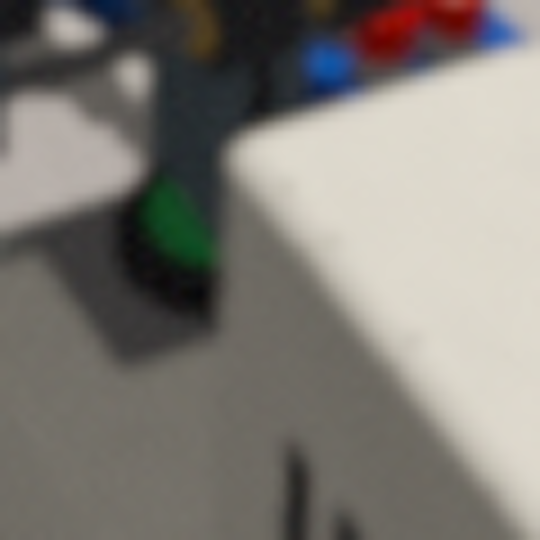

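```bash
python3 - <<'E'
from h import *
np.set_printoptions(suppress=True,precision=1)
def edges(im,cols):
    h=cv2.cvtColor(im,cv2.COLOR_BGR2HSV);m=cv2.inRange(h,(45,110,25),(90,255,255))
    return [(c,np.where(m[:,c])[0].min(),np.where(m[:,c])[0].max()) for c in cols if m[:,c].any()]
print('up  ',edges(cv2.imread('pics/key_side.png'),range(150,225,10)))
print('down',edges(cv2.imread('pics/d15.png'),range(150,225,10)))
print('up  ',edges(cv2.imread('pics/key_scene.png'),range(250,380,15)))
print('down',edges(cv2.imread('pics/s15.png'),range(250,380,15)))
g=robot.grab_frame('side');f=robot.grab_frame('scene')
for F in(g,f): print('px per 6mm',(proj(F,[451,-264,82])-proj(F,[451,-264,76]))*9)
E
```

```text
up   [(150, np.int64(169), np.int64(232)), (160, np.int64(159), np.int64(245)), (170, np.int64(155), np.int64(253)), (180, np.int64(154), np.int64(257)), (190, np.int64(154), np.int64(263)), (200, np.int64(151), np.int64(265)), (210, np.int64(141), np.int64(259)), (220, np.int64(135), np.int64(237))]
down [(150, np.int64(189), np.int64(244)), (160, np.int64(178), np.int64(256)), (170, np.int64(181), np.int64(262)), (180, np.int64(190), np.int64(267)), (190, np.int64(202), np.int64(269)), (200, np.int64(213), np.int64(272)), (210, np.int64(231), np.int64(262))]
up   [(250, np.int64(263), np.int64(293)), (265, np.int64(246), np.int64(312)), (280, np.int64(234), np.int64(321)), (295, np.int64(223), np.int64(326)), (310, np.int64(220), np.int64(325)), (325, np.int64(220), np.int64(324)), (340, np.int64(224), np.int64(316)), (355, np.int64(231), np.int64(309)), (370, np.int64(243), np.int64(289))]
down [(250, np.int64(284), np.int64(295)), (265, np.int64(279), np.int64(318)), (280, np.int64(284), np.int64(326)), (295, np.int64(284), np.int64(331)), (310, np.int64(290), np.int64(329)), (325, np.int64(290), np.int64(327)), (340, np.int64(293), np.int64(320)), (355, np.int64(290), np.int64(314)), (370, np.int64(277), np.int64(296))]
px per 6mm [[  0.8 -19.3]]
px per 6mm [[ -5.2 -14.8]]
```

The key's top edge in the side view dropped 19–20 px at columns 150–160, and the calibration gives 19.3 px for 6 mm, so it is fully down. I'll release it.

```bash
python3 -m jog '[{"dx":-5,"dy":0,"dz":0,"turn":0},{"dx":-10,"dy":0,"dz":0,"turn":0},{"dx":-20,"dy":0,"dz":0,"turn":0},{"dx":-30,"dy":0,"dz":0,"turn":0},{"dx":-30,"dy":0,"dz":0,"turn":0}]'
python3 -m jog '[{"dx":-20,"dy":0,"dz":-10,"turn":0},{"dx":-10,"dy":-20,"dz":-20,"turn":0},{"dx":0,"dy":-30,"dz":-20,"turn":0},{"dx":0,"dy":-25,"dz":-20,"turn":0},{"dx":0,"dy":0,"dz":0,"turn":0}]'
python3 -m jog '[{"dx":0,"dy":0,"dz":0,"turn":0},{"dx":0,"dy":0,"dz":0,"turn":0},{"dx":0,"dy":0,"dz":0,"turn":0},{"dx":0,"dy":0,"dz":0,"turn":0},{"dx":0,"dy":0,"dz":0,"turn":0}]'
python3 need.py
python3 - <<'E'
from h import *
f=robot.grab_frame('scene');cv2.imwrite('pics/s16.png',f['img']);cv2.imwrite('pics/s16c.png',cv2.resize(f['img'][120:240,90:230],None,fx=5,fy=5,interpolation=cv2.INTER_CUBIC))
f=robot.grab_frame('side');cv2.imwrite('pics/d16.png',f['img'])
im=cv2.resize(f['img'][260:320,270:330],None,fx=9,fy=9,interpolation=cv2.INTER_CUBIC)
h=cv2.cvtColor(im,cv2.COLOR_BGR2HSV);m=cv2.inRange(h,(45,110,25),(90,255,255))
print([(c,np.where(m[:,c])[0].min(),np.where(m[:,c])[0].max()) for c in range(150,225,10) if m[:,c].any()])
E
```

```text
t: 19.28
ee_pos: [445.6, -266.1, 169.4]
orientation: [0.522, 0.485, 0.539, -0.449]
contact_force: [0.5, -0.9, -0.2]
grip_width: 0.9
t: 19.7
ee_pos: [364.0, -208.1, 206.7]
orientation: [0.527, 0.486, 0.534, -0.448]
contact_force: [-0.6, -0.2, 0.6]
grip_width: 0.4
t: 20.12
ee_pos: [365.9, -208.9, 206.5]
orientation: [0.528, 0.487, 0.533, -0.448]
contact_force: [-0.6, 0.4, -0.3]
grip_width: 0.5
t 20.12 p [ 365.94 -208.9   206.49] yaw_y 7.2 tilt x [ 0.03  0.05 -1.  ] reader -32.28337198370145 -161.29986065403241 F [-0.59  0.36 -0.26] w 0.5 q [-0.59  0.08  1.9   0.06  1.16 -0.74]
[(150, np.int64(175), np.int64(229)), (160, np.int64(163), np.int64(244)), (170, np.int64(159), np.int64(252)), (180, np.int64(158), np.int64(258)), (190, np.int64(156), np.int64(261)), (200, np.int64(151), np.int64(264)), (210, np.int64(142), np.int64(261)), (220, np.int64(135), np.int64(237))]
```

View pics/s16.png

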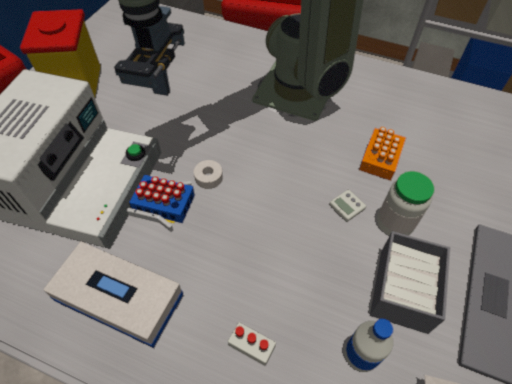

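View pics/s16c.png

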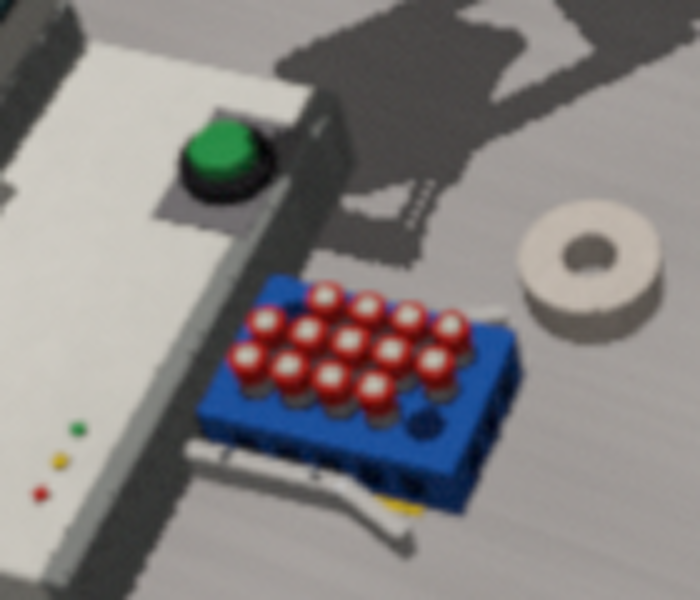

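View pics/d16.png

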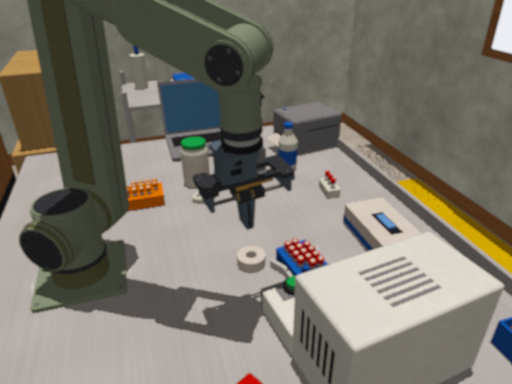

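```bash
python3 - <<'E'
from h import *
np.set_printoptions(suppress=True,precision=1)
O=np.array([530.,-221.]);ex=np.array([.1236,-.9923]);ey=np.array([.9923,.1236])
f=robot.grab_frame('scene')
A=lambda p:(np.array(p)+.5)/5-.5+[90,120]
def rd(p,z):
    d=ray(f,A(p),z)[:,:2]-O;return np.c_[d@ex,d@ey]
r=rd([(272,275),(198,410),(460,474),(519,335)],40);print('rack fr fl bl br',r,r.mean(0))
print('bl,br bottom',rd([(463,514),(522,378)],0))
print('tips L (top end), R',rd([(408,540),(508,310)],22))
B=lambda p:(np.array(p)+.5)/4-.5+[60,110]
d=ray(f,B([(448,468),(525,290)]),22)[:,:2]-O;print('tips in first picture',d@ex,d@ey)
E
```

```text
rack fr fl bl br [[  -1.6  -43.2]
 [  -2.    40.1]
 [-132.7   39.7]
 [-130.6  -42.2]] [-66.7  -1.4]
bl,br bottom [[-127.6   38. ]
 [-126.5  -44.1]]
tips L (top end), R [[-116.4   69.7]
 [-113.2  -67.1]]
tips in first picture [-116.3 -113. ] [ 67.1 -65.3]
```

```bash
python3 - <<'E'
from rig import robot
print(robot.finish_job(), robot.get_state()['t'])
E
```

```text
the job is handed in; nothing more can be done
the job is handed in; nothing more can be done
```

I put the blue rack in the reader's bay against the rubber stops, pressed the green start key fully down and let it come up, then handed the job in. It took about 20.5 s of the 72 s allowed.

- **Moving the rack:** I set the open fingers either side of the rack, turned it about 26° and shifted it sideways into line with the bay. I then pushed it in by its end wall with the two fingertips. It slid at about 5 N, then stopped dead against the stops at about 12–13 N.
- **Rack position:** the last scene picture puts its centre at reader x ≈ -64 mm, y ≈ -1 mm, square to about 0.5°. The direct reading was -66.7 mm. I corrected it by 2.8 mm because the guide tips, which should be at -112 mm, read about -114.8 mm. Before the key press, one corner fit gave the rear edge a 3° slant that the other three edges did not show; I put that down to pixel error.
- **Start key:** its edge dropped 19–20 px in the side view, where 6 mm should be 19.3 px. Force then rose to 24 N with almost no further travel. After I backed off, the key's edge was within 0–6 px of its original position, so it came back up.
- **Other things on the bench:** by eye, nothing else had moved in the last pictures, and the arm was clear of everything.
- **Not as clean as I wanted:** the tool leaned by up to about 4° during the pushes. I saw no sign that it touched the tubes or lifted the rack.

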